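Set out the marking station: click the pens open, swap the ink jars

TASK

Get the marking station ready: pick up each retractable pen on the bench, push its end button fully in against the steel stop block so that its nib comes out, and lay it across both rails of the pen rest, one pen to a place. The two ink jars were put back on each other's coasters: swap them, so that each stands upright in the middle of the coaster of its cap's colour. Leave the loupe and the tape roll where they are.

Things in the scene. Friction and masses are not known exactly. Their poses are not given: they have to be found in the camera images.
- pen_blue: retractable pen, white 16 x 16 x 110 mm barrel, blue grip section, 34 g, lying flat; may be absent. Origin at the barrel's centre (8 mm above what it lies on); +x points to the nib end (steel nose cone, 9 mm), -x to the button. The round blue button (11 mm across) reaches x = -67 mm, nib hidden; -59 mm once clicked, the nib then showing 8 mm
- pen_blue_button (a joint): end button of the blue pen: 0 = out (nib hidden), 0.008 m = pushed fully in (nib out). It takes about 5 N to slide it, and it has no return spring: it stays where it is pushed
- pen_green: retractable pen, white 16 x 16 x 110 mm barrel, green grip section, 34 g, lying flat; may be absent. Origin at the barrel's centre (8 mm above what it lies on); +x points to the nib end (steel nose cone, 9 mm), -x to the button. The round green button (11 mm across) reaches x = -67 mm, nib hidden; -59 mm once clicked, the nib then showing 8 mm
- pen_green_button (a joint): end button of the green pen: 0 = out (nib hidden), 0.008 m = pushed fully in (nib out). It takes about 5 N to slide it, and it has no return spring: it stays where it is pushed
- pen_orange: retractable pen, white 16 x 16 x 110 mm barrel, orange grip section, 34 g, lying flat; may be absent. Origin at the barrel's centre (8 mm above what it lies on); +x points to the nib end (steel nose cone, 9 mm), -x to the button. The round orange button (11 mm across) reaches x = -67 mm, nib hidden; -59 mm once clicked, the nib then showing 8 mm
- pen_orange_button (a joint): end button of the orange pen: 0 = out (nib hidden), 0.008 m = pushed fully in (nib out). It takes about 5 N to slide it, and it has no return spring: it stays where it is pushed
- stop_block: steel angle plate fixed to the bench, to push pen buttons against. Its upright plate is 90 mm wide (y), 60 mm tall, 12 mm thick. Origin at the foot of the middle of its front face, at bench height; the face is its y-z plane and faces -x (to the robot); its base reaches 72 mm behind the face
- pen_rest: fixed pen rest, base 80 x 180 x 6 mm (x, y, z): two grey rails along y, 8 mm wide, at x = +-34 mm, tops 30 mm above the bench; pins on them at y = +-28, +-84 mm, 6 mm thick, 13 mm tall, part three places at y = -56, 0, +56 mm. A pen lies along x over both rails, its centre at 38 mm height. Origin: centre of the underside
- coaster_red: red round coaster fixed to the bench, 68 mm across, 3 mm thick; origin at the centre of its underside, at bench height
- jar_red: squat round ink jar with a red cap, 40 mm across, 42 mm tall, 90 g; origin at the centre of its underside, z up. At the start it stands on the coaster of the other colour
- coaster_black: black round coaster fixed to the bench, 68 mm across, 3 mm thick; origin at the centre of its underside, at bench height
- jar_black: squat round ink jar with a black cap, 40 mm across, 42 mm tall, 90 g; origin at the centre of its underside, z up. At the start it stands on the coaster of the other colour
- loupe: bystander: black eye loupe, 37 mm across, 34 mm tall, standing; origin at the centre of its underside
- tape_roll: bystander: roll of amber tape lying flat, 70 mm across, 16 mm tall; origin at the centre of its underside

How it is judged (in metres and radians):
On the way:
1. every pen on the bench has its button pushed in (nib out) (value of joint each of pen_blue_button, pen_green_button, pen_orange_button above 0.0062 m), for 0.2 s.
At the end, for the whole second after the job is handed in: Each pen: button in (over 6.2 of 8 mm), at rest across both rails in its own place of the rest (centre within 22 mm of midway, within 0.35 rad, not on the pins, pens over 30 mm apart); each jar upright and still on the coaster of its colour, centre within 16 mm (all of step 1 and x of pen_blue in the frame of pen_rest between -0.022 and 0.022 m and y of pen_blue in the frame of pen_rest between -0.084 and 0.084 m and z of pen_blue in the frame of pen_rest between 0.032 and 0.045 m and angle between the x axis of each of pen_blue, pen_green, pen_orange and the x axis of pen_rest, either way round below 0.35 rad and linear speed of each of pen_blue, pen_green, pen_orange, jar_red, jar_black below 0.03 m/s and x of pen_green in the frame of pen_rest between -0.022 and 0.022 m and y of pen_green in the frame of pen_rest between -0.084 and 0.084 m and z of pen_green in the frame of pen_rest between 0.032 and 0.045 m and x of pen_orange in the frame of pen_rest between -0.022 and 0.022 m and y of pen_orange in the frame of pen_rest between -0.084 and 0.084 m and z of pen_orange in the frame of pen_rest between 0.032 and 0.045 m and horizontal distance between pen_blue and pen_green above 0.03 m and horizontal distance between each of pen_blue, pen_green and pen_orange above 0.03 m and horizontal distance between jar_red and coaster_red below 0.016 m and height (world z) of each of jar_red, jar_black below 0.008 m and angle between each of jar_red, jar_black's own z axis and vertical below 0.1 rad and horizontal distance between jar_black and coaster_black below 0.016 m); the robot touches nothing.
It fails at once if the loupe or the tape roll is pushed more than 3 cm away (distance of any of loupe, tape_roll from where it was at the start of the episode above 0.03 m).
Of pen_blue, pen_green, pen_orange only 2 to 3 are there at a start; the rules pass over those that are not, and their reading is None.
At some moment in a run one of pen_blue, pen_green, pen_orange may be knocked a few centimetres aside while the robot is not near it.
Once in a run the grip may slacken for a moment while it holds something.
It also fails if it takes over 210 s, if anything falls off the work surface, if the arm or the gripper's body presses on something with over 40 N, if the wrist force passes 120 N, or if a joint passes its speed limit or range.

ROBOT

A 6-joint arm with a two-finger parallel gripper is mounted at the origin on a cart in front of the work surface, level with it; the furniture and walls round the work are solid. World frame = base frame: x ahead of the robot, y to its left, z up, the work surface at z = 0. Lengths are in mm, angles in rad, forces in N, time in s.
With the tool pointing down it reaches from about 400 to 925 mm from the base axis. Payload 3.4 kg.
Tool frame: the origin (TCP) lies midway between the tips of the shut fingers; the grasp point (between the pads) lies 19 mm behind it; x points along the fingers, y is the direction in which the jaws open and shut, and the axes are right-handed (so a half turn about x gives the same grasp; the last joint's range is limited). The gripper opens to 85 mm and grips with 20 to 120 N. Pads are 22 mm wide; open, the fingers measure 114 mm over their backs; the gripper's body (76 mm by 85 mm) begins 54 mm behind the grasp point. The pads swing forward as they close: fully open they stand 13 mm farther back than shut.
Start: joints at [1.23, 0.307, 1.506, -0, 1.328, -0.073], TCP at [151.62, 554.655, 201.605] pointing down, gripper open.
Joint ranges: [-3.12, 3.12], [-1.05, 2.28], [0.14, 2.33], [-1.42, 4.57], [0.1, 2.73], [-2.68, 2.68]. Speed limits (rad/s): [2.57, 2.57, 3.14, 3.14, 3.14, 3.14].

INTERFACE

Orientations are given as a unit quaternion [x, y, z, w].
In Python, from bench import get_obs, get_image, get_calibration, sign_off, boxes_of gives the robot as it stands.
- The arm moves only by the tool jog_arm, never from a script. Its argument "plan" is a list of rows, each an object of numbers: "jaw": the closure, from -1 (fully open) to 1 (shut); "x", "y", "z": the shift along the tool's x, y, z in cm; "turn": the turn about the tool's x in degrees. In form: [{"jaw": .., "x": .., "y": .., "z": .., "turn": ..}, ...]. A call has 1 to 12 rows; each row is the pose to reach, as a shift and turn from the pose commanded when the call began, along the tool's axes at that moment; what a row does not reach only later rows make up. A row lasts 1/10 s, in which the tool goes at most 50 mm and 8.59 degrees, less where a joint would pass 70% of its speed; a pose out of reach is approached as far as the arm can. A call with a gripper value outside its range is refused whole. The fingers move at their own pace and stop on an object; the grip force is fixed at half the most. Time passes only in rows, so rows that repeat a pose let the fingers close. It gives the time, the measured TCP pose, the force and the opening at its end, in the units of the state.
- get_obs(): the state, without advancing time (a new reading comes with each control period).
- get_image(name): name is "scene" or "side" or "wrist"; returns the picture (384x512x3 uint8, red, green, blue); there is no depth.
- get_calibration(name): a dict with "K" (3x3 intrinsics, pixels), "R" (3x3) and "t" (3): a world point X has camera coordinates R X + t; the wrist camera has in their place "tool_from_camera" (4x4, takes a point from camera to tool coordinates, whose origin is the TCP and whose axes are the tool frame's). Camera axes: x right, y down, z forward; pixel columns grow to the right and rows downward; lengths in mm; the calibration is good to about 2 mm. A picture is of the moment at which its call begins: read the wrist's pose just before it. get_calibration takes no time and is no camera call.
- sign_off(): hands the job in, once; it reports no verdict.
Trained networks look in the newest picture that a camera, given by its name, has taken for a name from the list of things; names that differ only in an ending like _2 or _b are one class to them, and where a whole thing is asked for, a point or a joint stands for the part that bears it (a point fixed in the world has none). Each returns a list of dicts, best first, with "p" (0 to 1); they miss things now and then, are a little off and sometimes report something else, mostly with a low value. They report only what shows in the picture. A call takes as long as a camera call.
- boxes_of(target, camera): "xy" ([column, row] in pixels, amid what is visible of it).
The state is a dict: "time": time; "q": joint angles; "dq": joint speeds; "joint_torque": joint torques, N m; "tool_pos": TCP position; "orientation": TCP orientation; "wrist_force": force on the tool from outside, world axes, zero at the start; "moment": the same for the moment, N m; "opening": finger opening in mm.
Only numpy, scipy, OpenCV 4.12 (cv2) and the standard library are available. Lean on these libraries where they do the work, as an engineer would, in place of code of your own. Each camera call takes 0.05 s, during which the arm holds its last target. There are 200 camera calls.

## Working session

There is one attempt and no reset: what is moved stays moved. The work goes in short steps, Python scripts to look and compute and a tool call to move; the robot and the scene stay as the last step left them, time stands still between calls to the robot, and variables do not carry over. Pictures are saved under pics/ and viewed, about 12 in all and at most 16, crops included, and the job is handed in when it is done.

Besides the shell and the picture viewer there is one more tool, called after "Call:" by a JSON object that holds its "api" and its "payload". jog_arm: Moves the arm, as the interface text tells. Its arguments: {"type":"object","properties":{"plan":{"type":"array","items":{"type":"object","properties":{"jaw":{"type":"number"},"x":{"type":"number"},"y":{"type":"number"},"z":{"type":"number"},"turn":{"type":"number"}}}}},"required":["plan"]}

```bash
mkdir -p pics; ls
cat > h.py <<'E'
import numpy as np, cv2
from bench import *
from scipy.spatial.transform import Rotation as Ro
def snap(n,f): 
    im=get_image(n); cv2.imwrite('pics/'+f,im[:,:,::-1]); return im
def ray(n,uv,z,o=None):
    c=get_calibration(n);K=np.array(c['K'])
    d=np.linalg.solve(K,[uv[0],uv[1],1.])
    if n=='wrist':
        o=o or get_obs();R=Ro.from_quat(o['orientation']).as_matrix();T=np.array(c['tool_from_camera'])
        C=R@T[:3,3]+np.array(o['tool_pos']);D=R@T[:3,:3]@d
    else:
        R=np.array(c['R']);C=-R.T@np.array(c['t']);D=R.T@d
    return C+D*(z-C[2])/D[2]
def proj(n,X,o=None):
    c=get_calibration(n);K=np.array(c['K'])
    if n=='wrist':
        o=o or get_obs();R=Ro.from_quat(o['orientation']).as_matrix();T=np.array(c['tool_from_camera'])
        p=T[:3,:3].T@(R.T@(np.array(X)-np.array(o['tool_pos']))-T[:3,3])
    else: p=np.array(c['R'])@np.array(X)+np.array(c['t'])
    p=K@p;return p[:2]/p[2]
E
cat > a.py <<'E'
from h import *
o=get_obs();print({k:np.round(v,3) for k,v in o.items()})
print(Ro.from_quat(o['orientation']).as_matrix().round(3))
ims=[snap(n,n+'0.png') for n in('scene','side','wrist')]
Z=dict(pen_blue=10,pen_green=10,pen_orange=10,stop_block=40,pen_rest=20,coaster_red=3,coaster_black=3,jar_red=25,jar_black=25,loupe=20,tape_roll=10)
for n in('scene','side'):
    c=get_calibration(n);print(n,'cam',-np.array(c['R']).T@np.array(c['t']))
    for t in Z:
        for b in boxes_of(t,n)[:2]: print(n,t,round(b['p'],2),np.round(b['xy']),ray(n,b['xy'],Z[t]).round()[:2])
E
python3 a.py
```

```text
pics
{'time': np.float64(0.0), 'q': array([ 1.23 ,  0.308,  1.508, -0.   ,  1.328, -0.073]), 'dq': array([-0.001, -0.   , -0.001,  0.001,  0.002, -0.001]), 'joint_torque': array([ 1.0000e-03, -4.5755e+01, -2.5192e+01, -0.0000e+00,  1.3000e-02,
        0.0000e+00]), 'tool_pos': array([151.379, 553.93 , 200.698]), 'orientation': array([ 0.093,  0.701, -0.095,  0.701]), 'wrist_force': array([ 0.794, -0.133,  0.569]), 'moment': array([-0.047, -0.046,  0.036]), 'opening': np.float64(85.191)}
[[-0.001  0.264  0.965]
 [-0.002  0.965 -0.264]
 [-1.    -0.002 -0.   ]]
scene cam [  27.95304408 -139.52094488  643.92574998]
scene pen_blue 0.75 [172. 236.] [431. 294.]
scene pen_green 0.56 [241. 277.] [419. 112.]
scene pen_orange 0.78 [214. 256.] [435. 186.]
scene stop_block 0.97 [290. 187.] [674. 135.]
scene pen_rest 0.84 [336. 235.] [606.  -7.]
scene coaster_red 0.22 [172. 236.] [437. 297.]
scene coaster_black 0.8 [147. 214.] [460. 389.]
scene jar_red 0.94 [150. 202.] [480. 392.]
scene jar_black 0.52 [212. 181.] [611. 313.]
scene loupe 0.71 [213. 194.] [580. 288.]
scene loupe 0.69 [239. 161.] [718. 303.]
scene tape_roll 0.63 [190. 156.] [684. 434.]
side cam [597.3524916  860.61875475 594.47786615]
side pen_blue 0.86 [326. 223.] [440. 298.]
side pen_blue 0.54 [312. 252.] [482. 380.]
side pen_green 0.53 [317. 172.] [432. 105.]
side pen_orange 0.84 [322. 191.] [431. 187.]
side stop_block 0.67 [218. 182.] [692. 173.]
side pen_rest 0.82 [250. 152.] [611.  17.]
side pen_rest 0.41 [319. 192.] [443. 201.]
side coaster_red 0.59 [257. 236.] [599. 325.]
side coaster_red 0.42 [328. 222.] [434. 287.]
side coaster_black 0.65 [316. 267.] [480. 414.]
side coaster_black 0.18 [219. 288.] [675. 456.]
side jar_red 0.63 [313. 251.] [483. 389.]
side jar_black 0.94 [252. 226.] [608. 315.]
side jar_black 0.64 [248. 152.] [615.  22.]
side loupe 0.68 [198. 231.] [729. 320.]
side tape_roll 0.61 [210. 272.] [695. 423.]
```

Run:
```python
import cv2
a=cv2.imread('pics/scene0.png')[100:340,100:420];cv2.imwrite('pics/s1.png',cv2.resize(a,None,fx=2.5,fy=2.5,interpolation=2))
a=cv2.imread('pics/side0.png')[110:330,150:400];cv2.imwrite('pics/s2.png',cv2.resize(a,None,fx=2.7,fy=2.7,interpolation=2))
```

```text
(no output)
```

View pics/s1.png

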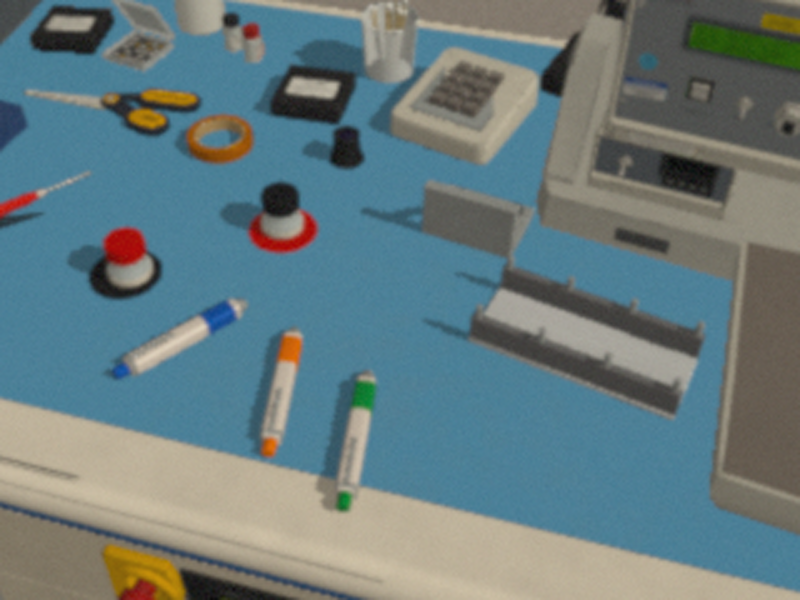

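View pics/s2.png

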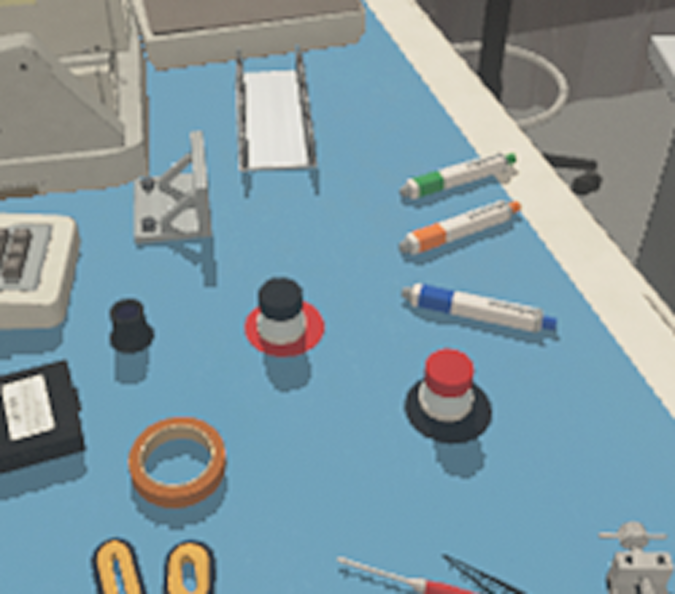

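The scene picture shows all three pens with their buttons toward the robot: blue at about (172,236), orange at (212,256) and green at (242,276). The red-capped jar stands on the black coaster, the black-capped jar on red. The block plate is at (290,187) and the rest at (336,235). The side view agrees. The pens need a half turn before they can be pressed.

Run:
```python
from h import *
S=lambda x,y:(x/2.5+100,y/2.5+100)
D=lambda x,y:(x/2.7+150,y/2.7+110)
P={'blue':[S(122,371),S(238,305),D(550,323),D(408,292)],'orange':[S(269,448),S(294,334),D(516,207),D(408,245)],'green':[S(345,500),S(366,377),D(511,158),D(407,190)]}
for k,v in P.items():
    for n,(a,b) in(('scene',v[:2]),('side',v[2:])):
        A,B=ray(n,a,8),ray(n,b,8);d=B-A;print(k,n,A[:2].round(),B[:2].round(),'c',((A+B)/2)[:2].round(),'len',np.hypot(*d[:2]).round(),'yaw',np.degrees(np.arctan2(d[1],d[0])).round(1))
for nm,p,z in(('front',[(480,309),(543,330),(607,353),(682,383)],43),('back',[(510,262),(571,280),(634,302),(700,325)],43),('blk bot',[(424,232),(513,254)],0),('blk top',[(427,184),(520,208)],60)):
    print(nm,[ray('scene',S(*q),z)[:2].round() for q in p])
print('side rest corners',[ray('side',D(*q),43)[:2].round() for q in[(240,165),(315,165),(238,55),(299,55)]])
print('side blk top',[ray('side',D(*q),60)[:2].round() for q in[(205,142),(197,133)]])
print('coaster side red/blk',ray('side',D(285,327),3)[:2].round(),ray('side',D(448,405),3)[:2].round(),'scene',ray('scene',S(283,230),3)[:2].round(),ray('scene',S(126,271),3)[:2].round())
print('caps side',ray('side',D(280,292),42)[:2].round(),ray('side',D(449,362),42)[:2].round(),'scene',ray('scene',S(281,192),42)[:2].round(),ray('scene',S(125,239),42)[:2].round())
print(get_calibration('wrist'))
```

```text
blue scene [383. 315.] [493. 277.] c [438. 296.] len 117.0 yaw -18.7
blue side [381. 318.] [494. 277.] c [438. 298.] len 120.0 yaw -19.9
orange scene [382. 165.] [490. 215.] c [436. 190.] len 119.0 yaw 24.8
orange side [379. 168.] [488. 217.] c [433. 193.] len 119.0 yaw 24.4
green scene [373.  90.] [481. 137.] c [427. 114.] len 118.0 yaw 23.5
green side [369.  91.] [479. 138.] c [424. 115.] len 120.0 yaw 22.8
front [array([567.,  78.]), array([572.,  24.]), array([575., -30.]), array([576., -91.])]
back [array([631.,  81.]), array([638.,  26.]), array([640., -29.]), array([643., -85.])]
blk bot [array([670., 186.]), array([686.,  99.])]
blk top [array([671., 185.]), array([683.,  97.])]
side rest corners [array([640., 136.]), array([569., 139.]), array([645., -64.]), array([578., -61.])]
side blk top [array([672., 121.]), array([681., 106.])]
coaster side red/blk [601. 309.] [477. 396.] scene [600. 303.] [479. 396.]
caps side [604. 307.] [478. 386.] scene [609. 309.] [483. 392.]
{'K': array([[310.96844741,   0.        , 258.02926194],
       [  0.        , 310.96844741, 192.23485308],
       [  0.        ,   0.        ,   1.        ]]), 'tool_from_camera': array([[ 2.71515853e-04, -2.92214527e-01,  9.56352757e-01,
        -1.72101042e+02],
       [ 9.99999957e-01, -2.67855838e-05, -2.92091988e-04,
         1.87600203e-01],
       [ 1.10969989e-04,  9.56352796e-01,  2.92214507e-01,
        -7.47176859e+01],
       [ 0.00000000e+00,  0.00000000e+00,  0.00000000e+00,
         1.00000000e+00]])}
```

View pics/wrist0.png

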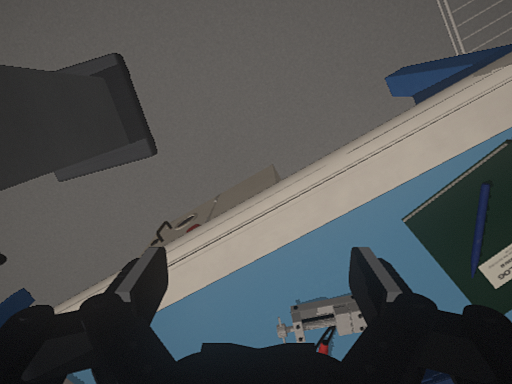

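Both cameras agree to about 3 mm. Next is one top-down look with the wrist camera from above the bench.

Call:
{"api": "jog_arm", "payload": {"plan": [{"jaw": -1,"x": -10,"y": -33,"z": 51.5,"turn": -19},{"jaw": -1,"x": -10,"y": -33,"z": 51.5,"turn": -19},{"jaw": -1,"x": -10,"y": -33,"z": 51.5,"turn": -19},{"jaw": -1,"x": -10,"y": -33,"z": 51.5,"turn": -19},{"jaw": -1,"x": -10,"y": -33,"z": 51.5,"turn": -19},{"jaw": -1,"x": -10,"y": -33,"z": 51.5,"turn": -19},{"jaw": -1,"x": -10,"y": -33,"z": 51.5,"turn": -19},{"jaw": -1,"x": -10,"y": -33,"z": 51.5,"turn": -19},{"jaw": -1,"x": -10,"y": -33,"z": 51.5,"turn": -19},{"jaw": -1,"x": -10,"y": -33,"z": 51.5,"turn": -19},{"jaw": -1,"x": -10,"y": -33,"z": 51.5,"turn": -19},{"jaw": -1,"x": -10,"y": -33,"z": 51.5,"turn": -19}]}}

```text
time: 2.45
tool_pos: [546.0, 117.0, 298.2]
orientation: [-0.023, 0.707, 0.023, 0.707]
wrist_force: [0.7, 0.9, -1.0]
opening: 85.6
```

Call:
{"api": "jog_arm", "payload": {"plan": [{"jaw": -0.2},{"jaw": -0.2},{"jaw": -0.2},{"jaw": -0.2}]}}

```text
validation failed for argument at $.pl...
```

Run:
```python
from h import *
o=get_obs();print(o['tool_pos'],Ro.from_quat(o['orientation']).as_matrix().round(3).tolist(),o['opening'],o['q'].round(2))
im=snap('wrist','w1.png')
cv2.imwrite('pics/w1b.png',cv2.resize(im[:,:,::-1],None,fx=1.5,fy=1.5))
Z=dict(pen_blue=8,pen_green=8,pen_orange=8,stop_block=60,pen_rest=20,coaster_red=3,coaster_black=3,jar_red=45,jar_black=45)
for t in Z:
    for b in boxes_of(t,'wrist')[:1]: print(t,round(b['p'],2),np.round(b['xy']),ray('wrist',b['xy'],Z[t],o).round()[:2])
```

```text
[546.02895349 117.02546964 298.15101076] [[0.001, -0.064, 0.998], [0.0, 0.998, 0.064], [-1.0, 0.0, 0.001]] 85.62591705927402 [ 0.14  0.22  1.38  0.    1.54 -1.5 ]
pen_blue 0.73 [302.  29.] [381. 166.]
pen_green 0.82 [264.  63.] [426. 118.]
pen_orange 0.91 [318.  74.] [436. 194.]
stop_block 0.68 [274. 247.] [679. 148.]
pen_rest 0.58 [176. 186.] [607.  -2.]
coaster_red 0.65 [370. 186.] [592. 295.]
coaster_black 0.71 [447.  98.] [456. 384.]
jar_red 0.57 [458. 117.] [479. 380.]
jar_black 0.56 [383. 200.] [602. 302.]
```

View pics/w1b.png

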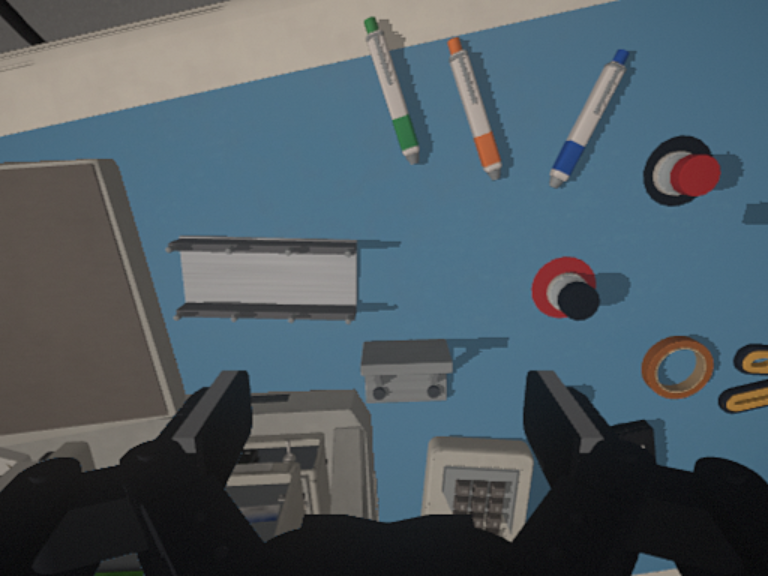

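The wrist view shows the pens at the top (green 390,90; orange 475,105; blue 590,115 in the 1.5x picture), the rest at (265,280) and the block face at (407,357). The black jar on red is at (570,290), the red jar on black at (685,170). All match the other cameras. Now I measure it in mm.

```bash
cat >> h.py <<'E'
def pose():
    o=get_obs();R=Ro.from_quat(o['orientation']).as_matrix();return np.array(o['tool_pos']),R,np.degrees(np.arctan2(R[1,1],R[0,1]))
def go(x,y,z,psi=None):
    "print shift for jog in cm/deg from present pose"
    p,R,a=pose();s=R.T@(np.array([x,y,z])-p)/10
    t=0 if psi is None else (a-psi)
    print('go',(x,y,z,psi),'-> x %.2f y %.2f z %.2f turn %.1f (alt %.1f)'%(*s,t,t-360*np.sign(t)))
E
python3 - <<'E'
from h import *
W=lambda q:(q[0]/1.5,q[1]/1.5)
def L(q,z): return np.array([ray('wrist',W(p),z)[:2] for p in q])
for nm,q,z in(('rest f',[(171,247),(230,250),(289,252),(349,252)],43),('rest b',[(179,317),(235,319),(291,319),(350,318)],43),('blk foot',[(362,341),(452,339)],0),('blk top',[(362,374),(453,373)],60),('coast red,blk',[(564,287),(679,171)],3),('caps b,r',[(578,300),(695,174)],45)):
    print(nm,L(q,z).round(0).tolist())
for nm,q in(('green',[(371,21),(415,157)]),('orange',[(455,43),(494,173)]),('blue',[(622,54),(558,181)])):
    A,B=L(q,8);d=B-A;print(nm,A.round(),B.round(),((A+B)/2).round(),np.hypot(*d).round(),np.degrees(np.arctan2(d[1],d[0])).round(1))
go(436,192,100,-65.5)
E
```

```text
rest f [[573.0, -79.0], [572.0, -25.0], [570.0, 30.0], [566.0, 86.0]]
rest b [[642.0, -76.0], [640.0, -22.0], [637.0, 32.0], [632.0, 90.0]]
blk foot [[674.0, 102.0], [665.0, 199.0]]
blk top [[683.0, 105.0], [676.0, 193.0]]
coast red,blk [[598.0, 309.0], [474.0, 400.0]]
caps b,r [[598.0, 307.0], [475.0, 389.0]]
green [365.  94.] [478. 143.] [422. 118.] 122.0 23.3
orange [378. 170.] [487. 220.] [433. 195.] 120.0 24.4
blue [377. 320.] [491. 282.] [434. 301.] 120.0 -18.4
go (436, 192, 100, -65.5) -> x 19.76 y 7.90 z -10.28 turn 159.3 (alt -200.7)
```

Call:
{"api": "jog_arm", "payload": {"plan": [{"jaw": -0.2,"x": 19.8,"y": 7.9,"z": -10.4,"turn": 100},{"jaw": -0.2,"x": 19.8,"y": 7.9,"z": -10.4,"turn": 100},{"jaw": -0.2,"x": 19.8,"y": 7.9,"z": -10.4,"turn": 100},{"jaw": -0.2,"x": 19.8,"y": 7.9,"z": -10.4,"turn": 100},{"jaw": -0.2,"x": 19.8,"y": 7.9,"z": -10.4,"turn": 100},{"jaw": -0.2,"x": 19.8,"y": 7.9,"z": -10.4,"turn": 100},{"jaw": -0.2,"x": 19.8,"y": 7.9,"z": -10.4,"turn": 100},{"jaw": -0.2,"x": 19.8,"y": 7.9,"z": -10.4,"turn": 100},{"jaw": -0.2,"x": 19.8,"y": 7.9,"z": -10.4,"turn": 159},{"jaw": -0.2,"x": 19.8,"y": 7.9,"z": -10.4,"turn": 159},{"jaw": -0.2,"x": 19.8,"y": 7.9,"z": -10.4,"turn": 159},{"jaw": -0.2,"x": 19.8,"y": 7.9,"z": -10.4,"turn": 159}]}}

```text
time: 4.15
tool_pos: [435.6, 191.7, 99.9]
orientation: [0.541, 0.456, -0.54, 0.456]
wrist_force: [0.2, -0.4, 0.6]
opening: 51.2
```

```bash
python3 -c "
from h import *
o=get_obs();print(pose(),o['opening'],o['q'].round(2));go(434,193,3,-65.5)"
```

```text
(array([435.56636703, 191.71545866,  99.8709911 ]), array([[ 5.14568396e-04,  9.85790659e-01, -1.67977710e-01],
       [ 1.83757682e-04, -1.67977823e-01, -9.85790757e-01],
       [-9.99999851e-01,  4.76389574e-04, -2.67582685e-04]]), np.float64(-9.670267271898974)) 51.19550339566031 [0.33 0.28 1.85 0.   1.01 0.49]
go (434, 193, 3, -65.5) -> x 9.69 y -0.18 z -0.10 turn 55.8 (alt -304.2)
```

Call:
{"api": "jog_arm", "payload": {"plan": [{"jaw": -0.2,"x": 0,"y": -0.2,"z": -0.1,"turn": 56},{"jaw": -0.2,"x": 0,"y": -0.2,"z": -0.1,"turn": 56},{"jaw": -0.2,"x": 0,"y": -0.2,"z": -0.1,"turn": 56},{"jaw": -0.2,"x": 0,"y": -0.2,"z": -0.1,"turn": 56},{"jaw": -0.2,"x": 0,"y": -0.2,"z": -0.1,"turn": 56},{"jaw": -0.2,"x": 0,"y": -0.2,"z": -0.1,"turn": 56},{"jaw": -0.2,"x": 4,"y": -0.2,"z": -0.1,"turn": 56},{"jaw": -0.2,"x": 7.5,"y": -0.2,"z": -0.1,"turn": 56},{"jaw": -0.2,"x": 9.6,"y": -0.2,"z": -0.1,"turn": 56},{"jaw": -0.2,"x": 9.6,"y": -0.2,"z": -0.1,"turn": 56}]}}

```text
time: 5.15
tool_pos: [431.3, 192.1, 1.4]
orientation: [-0.689, -0.151, 0.693, -0.151]
wrist_force: [0.7, -0.3, -0.2]
opening: 51.3
```

Call:
{"api": "jog_arm", "payload": {"plan": [{"jaw": 1,"x": 0,"y": 0,"z": 0,"turn": 0},{"jaw": 1,"x": 0,"y": 0,"z": 0,"turn": 0},{"jaw": 1,"x": 0,"y": 0,"z": 0,"turn": 0},{"jaw": 1,"x": 0,"y": 0,"z": 0,"turn": 0},{"jaw": 1,"x": 0,"y": 0,"z": 0,"turn": 0},{"jaw": 1,"x": -4,"y": 0,"z": 0,"turn": 0},{"jaw": 1,"x": -8,"y": 0,"z": 0,"turn": 0},{"jaw": 1,"x": -9,"y": 0,"z": 0,"turn": 0}]}}

```text
time: 5.95
tool_pos: [437.1, 193.2, 97.5]
orientation: [0.694, 0.151, -0.688, 0.15]
wrist_force: [1.2, 0.4, 0.1]
opening: -0.1
```

```bash
python3 -c "
from h import *
im=snap('wrist','w2.png')
a=im[180:384,120:400,::-1];b=snap('side','sd2.png')[110:314,200:400,::-1]
cv2.imwrite('pics/w2b.png',cv2.resize(np.hstack([a,b]),None,fx=1.6,fy=1.6))
o=get_obs();print(pose(),o['opening'],o['q'].round(2));go(677-90*.993,145-90*.113,90,98-1.5)"
```

```text
(array([435.91659072, 192.73800457,  95.56772503]), array([[ 4.92680796e-03,  4.15900659e-01, -9.09396706e-01],
       [ 1.64570711e-03, -9.09409884e-01, -4.15897770e-01],
       [-9.99986509e-01,  5.52447818e-04, -5.16493852e-03]]), np.float64(-65.42394793933995)) -0.07091488510914805 [ 0.33  0.28  1.86 -0.    1.    1.47]
go (587.63, 134.83, 90, 96.5) -> x 0.62 y 11.58 z -11.39 turn -161.9 (alt 198.1)
```

View pics/w2b.png

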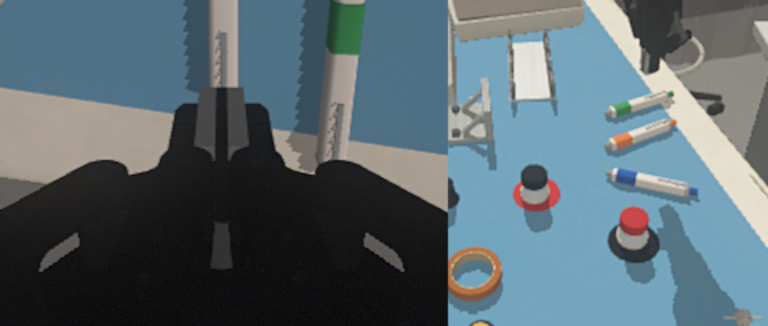

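The jaws closed on air: they needed about 0.6 s and I lifted too early. The orange pen still lies under the gripper, so I go down again and close for longer.

Call:
{"api": "jog_arm", "payload": {"plan": [{"jaw": -0.2,"x": 0,"y": 0,"z": 0,"turn": 0},{"jaw": -0.1,"x": 0,"y": 0,"z": 0,"turn": 0},{"jaw": -0.1,"x": 0,"y": 0,"z": 0,"turn": 0},{"jaw": -0.1,"x": 0,"y": 0,"z": 0,"turn": 0},{"jaw": -0.1,"x": 0,"y": 0,"z": 0,"turn": 0},{"jaw": -0.1,"x": 0,"y": 0,"z": 0,"turn": 0},{"jaw": -0.1,"x": 0,"y": 0,"z": 0,"turn": 0},{"jaw": -0.1,"x": 4,"y": 0,"z": 0.2,"turn": 0},{"jaw": -0.1,"x": 7.5,"y": 0,"z": 0.2,"turn": 0},{"jaw": -0.1,"x": 9.1,"y": 0,"z": 0.2,"turn": 0},{"jaw": -0.1,"x": 9.1,"y": 0,"z": 0.2,"turn": 0}]}}

```text
time: 7.15
tool_pos: [430.3, 190.7, 0.5]
orientation: [-0.689, -0.15, 0.693, -0.151]
wrist_force: [-0.1, -0.5, -0.3]
opening: 46.7
```

Call:
{"api": "jog_arm", "payload": {"plan": [{"jaw": 1,"x": 0,"y": 0,"z": 0,"turn": 0},{"jaw": 1,"x": 0,"y": 0,"z": 0,"turn": 0},{"jaw": 1,"x": 0,"y": 0,"z": 0,"turn": 0},{"jaw": 1,"x": 0,"y": 0,"z": 0,"turn": 0},{"jaw": 1,"x": 0,"y": 0,"z": 0,"turn": 0},{"jaw": 1,"x": 0,"y": 0,"z": 0,"turn": 0},{"jaw": 1,"x": 0,"y": 0,"z": 0,"turn": 0},{"jaw": 1,"x": 0,"y": 0,"z": 0,"turn": 0},{"jaw": 1,"x": 0,"y": 0,"z": 0,"turn": 0}]}}

```text
time: 8.05
tool_pos: [432.3, 191.4, 2.5]
orientation: [-0.691, -0.151, 0.691, -0.151]
wrist_force: [-0.1, 0.3, -0.3]
opening: 0.2
```

```bash
python3 -c "
from h import *
im=snap('wrist','w3.png')
a=im[140:384,120:400,::-1];s=snap('scene','sc3.png')[180:340,140:320,::-1]
s=cv2.resize(s,(275,244))
cv2.imwrite('pics/w3b.png',cv2.resize(np.hstack([a,s]),None,fx=1.4,fy=1.4))
p,R,_=pose()
for n in('scene','side','wrist'): print(n,proj(n,p))
"
```

```text
scene [211.52816594 257.86126254]
side [321.69952211 194.88724743]
wrist [258.32208832 227.32570101]
```

View pics/w3b.png

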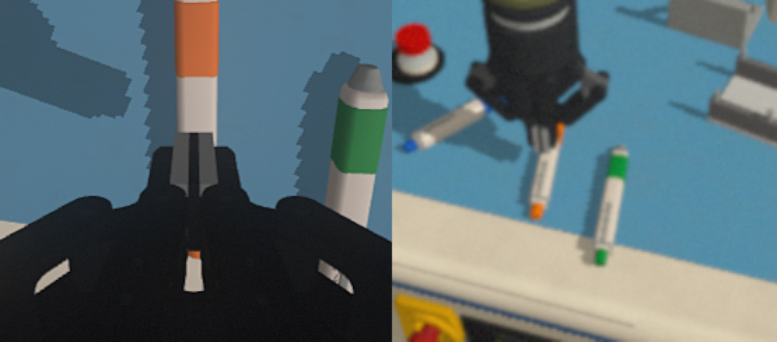

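The shut fingers end at wrist row 235, apparently above the pen, so the real tips sit roughly 15–20 mm above where the stated TCP is. I'll open and go about 9 mm lower, watching the force.

Call:
{"api": "jog_arm", "payload": {"plan": [{"jaw": -0.1,"x": -3,"y": 0,"z": 0,"turn": 0},{"jaw": -0.1,"x": -3,"y": 0,"z": 0,"turn": 0},{"jaw": -0.1,"x": -3,"y": 0,"z": 0,"turn": 0},{"jaw": -0.1,"x": -3,"y": 0,"z": 0,"turn": 0},{"jaw": -0.1,"x": -3,"y": 0,"z": 0,"turn": 0},{"jaw": -0.1,"x": -3,"y": 0,"z": 0,"turn": 0},{"jaw": -0.1,"x": -3,"y": 0,"z": 0,"turn": 0},{"jaw": -0.1,"x": -3,"y": 0,"z": 0,"turn": 0},{"jaw": -0.1,"x": -1,"y": 0,"z": 0,"turn": 0},{"jaw": -0.1,"x": 0,"y": 0,"z": 0,"turn": 0},{"jaw": -0.1,"x": 0.5,"y": 0,"z": 0,"turn": 0},{"jaw": -0.1,"x": 0.9,"y": 0,"z": 0,"turn": 0}]}}

```text
time: 9.35
tool_pos: [432.1, 191.3, -6.9]
orientation: [-0.691, -0.15, 0.691, -0.151]
wrist_force: [-0.5, -0.5, -1.3]
opening: 46.8
```

Call:
{"api": "jog_arm", "payload": {"plan": [{"jaw": 1,"x": 0,"y": 0,"z": 0,"turn": 0},{"jaw": 1,"x": 0,"y": 0,"z": 0,"turn": 0},{"jaw": 1,"x": 0,"y": 0,"z": 0,"turn": 0},{"jaw": 1,"x": 0,"y": 0,"z": 0,"turn": 0},{"jaw": 1,"x": 0,"y": 0,"z": 0,"turn": 0},{"jaw": 1,"x": 0,"y": 0,"z": 0,"turn": 0},{"jaw": 1,"x": 0,"y": 0,"z": 0,"turn": 0},{"jaw": 1,"x": 0,"y": 0,"z": 0,"turn": 0}]}}

```text
time: 10.15
tool_pos: [432.4, 191.4, -6.4]
orientation: [0.691, 0.151, -0.691, 0.151]
wrist_force: [-0.2, -0.1, -0.2]
opening: 0.1
```

```bash
python3 -c "
from h import *
im=snap('wrist','w4.png')
a=im[140:384,120:400,::-1];s=snap('side','sd4.png')[130:250,250:400,::-1]
s=cv2.resize(s,(305,244))
cv2.imwrite('pics/w4b.png',cv2.resize(np.hstack([a,s]),None,fx=1.3,fy=1.3))
"
```

```text
(no output)
```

View pics/w4b.png

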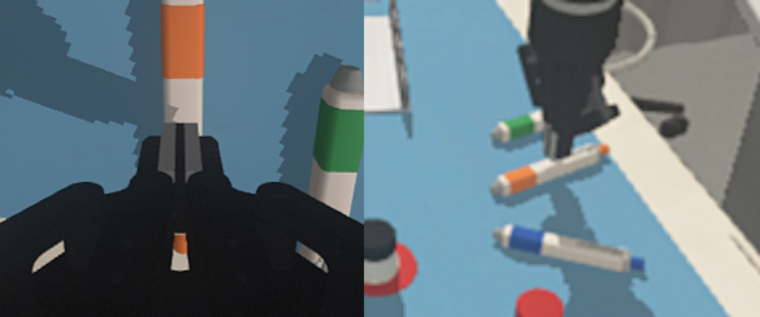

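The side view confirms it: with the TCP reading -6 mm, the shut tips are still at the pen's top. I'll go lower again, in force-checked steps.

Call:
{"api": "jog_arm", "payload": {"plan": [{"jaw": -0.1,"x": -2,"y": 0,"z": 0,"turn": 0},{"jaw": -0.1,"x": -2,"y": 0,"z": 0,"turn": 0},{"jaw": -0.1,"x": -2,"y": 0,"z": 0,"turn": 0},{"jaw": -0.1,"x": -2,"y": 0,"z": 0,"turn": 0},{"jaw": -0.1,"x": -2,"y": 0,"z": 0,"turn": 0},{"jaw": -0.1,"x": -2,"y": 0,"z": 0,"turn": 0},{"jaw": -0.1,"x": -2,"y": 0,"z": 0,"turn": 0},{"jaw": -0.1,"x": -1,"y": 0,"z": 0,"turn": 0},{"jaw": -0.1,"x": 0,"y": 0,"z": 0,"turn": 0},{"jaw": -0.1,"x": 0.5,"y": 0,"z": 0,"turn": 0},{"jaw": -0.1,"x": 0.9,"y": 0,"z": 0,"turn": 0},{"jaw": -0.1,"x": 0.9,"y": 0,"z": 0,"turn": 0}]}}

```text
time: 11.45
tool_pos: [431.8, 191.2, -16.3]
orientation: [-0.69, -0.15, 0.692, -0.151]
wrist_force: [-0.2, 0.1, -0.6]
opening: 47.2
```

Call:
{"api": "jog_arm", "payload": {"plan": [{"jaw": 1,"x": 0,"y": 0,"z": 0,"turn": 0},{"jaw": 1,"x": 0,"y": 0,"z": 0,"turn": 0},{"jaw": 1,"x": 0,"y": 0,"z": 0,"turn": 0},{"jaw": 1,"x": 0,"y": 0,"z": 0,"turn": 0},{"jaw": 1,"x": 0,"y": 0,"z": 0,"turn": 0},{"jaw": 1,"x": 0,"y": 0,"z": 0,"turn": 0},{"jaw": 1,"x": 0,"y": 0,"z": 0,"turn": 0}]}}

```text
time: 12.15
tool_pos: [432.7, 191.4, -15.0]
orientation: [0.691, 0.151, -0.691, 0.151]
wrist_force: [-0.6, -0.3, 5.7]
opening: 12.2
```

Call:
{"api": "jog_arm", "payload": {"plan": [{"jaw": -0.2,"x": -1.5,"y": 0,"z": 0,"turn": 0},{"jaw": -0.2,"x": -1.5,"y": 0,"z": 0,"turn": 0},{"jaw": -0.2,"x": -1,"y": 0,"z": 0,"turn": 0},{"jaw": -0.2,"x": -1,"y": 0,"z": 0,"turn": 0},{"jaw": -0.2,"x": -1,"y": 0,"z": 0,"turn": 0},{"jaw": -0.2,"x": -0.5,"y": 0,"z": 0,"turn": 0},{"jaw": -0.2,"x": 0,"y": 0,"z": 0,"turn": 0},{"jaw": -0.2,"x": 0.4,"y": 0,"z": 0,"turn": 0},{"jaw": -0.2,"x": 0.6,"y": 0,"z": 0,"turn": 0},{"jaw": -0.2,"x": 0.7,"y": 0,"z": 0,"turn": 0}]}}

```text
time: 13.15
tool_pos: [432.1, 191.3, -22.8]
orientation: [-0.691, -0.15, 0.691, -0.151]
wrist_force: [-0.4, 0.2, 0.5]
opening: 51.4
```

Call:
{"api": "jog_arm", "payload": {"plan": [{"jaw": 1,"x": 0,"y": 0,"z": 0,"turn": 0},{"jaw": 1,"x": 0,"y": 0,"z": 0,"turn": 0},{"jaw": 1,"x": 0,"y": 0,"z": 0,"turn": 0},{"jaw": 1,"x": 0,"y": 0,"z": 0,"turn": 0},{"jaw": 1,"x": 0,"y": 0,"z": 0,"turn": 0},{"jaw": 1,"x": 0,"y": 0,"z": 0,"turn": 0},{"jaw": 1,"x": 0,"y": 0,"z": 0,"turn": 0}]}}

```text
time: 13.85
tool_pos: [432.6, 191.4, -22.0]
orientation: [0.691, 0.151, -0.691, 0.151]
wrist_force: [-1.1, -0.1, 4.9]
opening: 14.4
```

Call:
{"api": "jog_arm", "payload": {"plan": [{"jaw": 1,"x": 0,"y": 0,"z": 0,"turn": 0},{"jaw": 1,"x": 0,"y": 0,"z": 0,"turn": 0},{"jaw": 1,"x": -1,"y": 0,"z": 0,"turn": 0},{"jaw": 1,"x": -3,"y": 0,"z": 0,"turn": 0},{"jaw": 1,"x": -6,"y": 0,"z": 0,"turn": 0},{"jaw": 1,"x": -8,"y": 0,"z": 0,"turn": 0},{"jaw": 1,"x": -8,"y": 0,"z": 0,"turn": 0}]}}

```text
time: 14.55
tool_pos: [434.8, 192.3, 60.5]
orientation: [0.693, 0.151, -0.689, 0.15]
wrist_force: [0.0, 0.0, 0.7]
opening: 14.1
```

```bash
python3 -c "
from h import *
im=snap('wrist','w5.png')
a=im[140:384,120:400,::-1];s=snap('side','sd5.png')[130:250,250:400,::-1]
s=cv2.resize(s,(305,244))
cv2.imwrite('pics/w5b.png',cv2.resize(np.hstack([a,s]),None,fx=1.3,fy=1.3))
"
```

View pics/w5b.png

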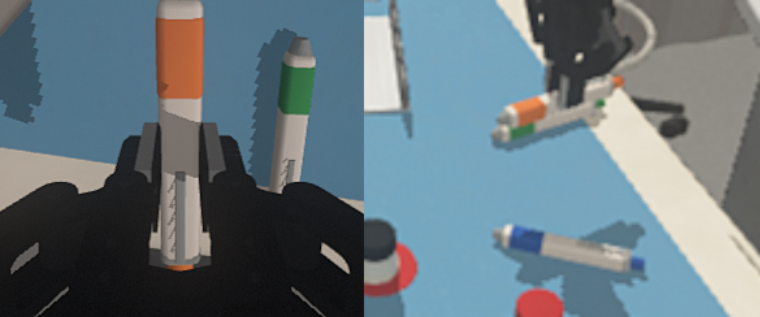

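The orange pen is now held centred, nib forward (left half). With this grasp the pen centre is 30 mm above the stated TCP. Next I turn it round and carry it to the block.

```bash
python3 -c "
from h import *
go(586.6,134.8,60,96.5)"
```

```text
go (586.6, 134.8, 60, 96.5) -> x -0.18 y 11.56 z -11.65 turn -161.9 (alt 198.1)
```

Call:
{"api": "jog_arm", "payload": {"plan": [{"jaw": 1,"x": 0,"y": 0,"z": 0,"turn": -100},{"jaw": 1,"x": 0,"y": 3,"z": -3,"turn": -100},{"jaw": 1,"x": 0,"y": 6,"z": -6,"turn": -100},{"jaw": 1,"x": 0,"y": 9,"z": -9,"turn": -100},{"jaw": 1,"x": 0,"y": 11.6,"z": -11.7,"turn": -100},{"jaw": 1,"x": 0,"y": 11.6,"z": -11.7,"turn": -100},{"jaw": 1,"x": 0,"y": 11.6,"z": -11.7,"turn": -162},{"jaw": 1,"x": 0,"y": 11.6,"z": -11.7,"turn": -162},{"jaw": 1,"x": 0,"y": 11.6,"z": -11.7,"turn": -162},{"jaw": 1,"x": 0,"y": 11.6,"z": -11.7,"turn": -162},{"jaw": 1,"x": 0,"y": 11.6,"z": -11.7,"turn": -162},{"jaw": 1,"x": 0,"y": 11.6,"z": -11.7,"turn": -162}]}}

```text
time: 15.85
tool_pos: [585.6, 134.3, 55.5]
orientation: [0.309, 0.637, -0.31, 0.635]
wrist_force: [0.6, -0.0, -0.3]
opening: 14.0
```

```bash
python3 -c "
from h import *
print(pose()[2],get_obs()['q'].round(2));go(586.6,134.8,10,96.5)"
```

```text
38.062133226173195 [ 0.16  0.48  1.63  0.    1.03 -0.51]
go (586.6, 134.8, 10, 96.5) -> x 4.55 y 0.13 z 0.03 turn -58.4 (alt 301.6)
```

Finish the turn, lower, then check the alignment in the picture before pushing.

Call:
{"api": "jog_arm", "payload": {"plan": [{"jaw": 1,"x": 0,"y": 0,"z": 0,"turn": -58.5},{"jaw": 1,"x": 0,"y": 0,"z": 0,"turn": -58.5},{"jaw": 1,"x": 0,"y": 0,"z": 0,"turn": -58.5},{"jaw": 1,"x": 0,"y": 0,"z": 0,"turn": -58.5},{"jaw": 1,"x": 0,"y": 0,"z": 0,"turn": -58.5},{"jaw": 1,"x": 0,"y": 0,"z": 0,"turn": -58.5},{"jaw": 1,"x": 2,"y": 0.1,"z": 0,"turn": -58.5},{"jaw": 1,"x": 4,"y": 0.1,"z": 0,"turn": -58.5},{"jaw": 1,"x": 4.5,"y": 0.1,"z": 0,"turn": -58.5},{"jaw": 1,"x": 4.5,"y": 0.1,"z": 0,"turn": -58.5}]}}

```text
time: 16.85
tool_pos: [585.8, 134.8, 10.4]
orientation: [-0.038, 0.708, 0.038, 0.704]
wrist_force: [0.2, 0.5, 0.2]
opening: 13.8
```

```bash
python3 -c "
from h import *
print(pose(),get_obs()['opening'],get_obs()['wrist_force'])
a=snap('scene','sc6.png')[140:260,220:380,::-1];b=snap('side','sd6.png')[120:240,160:320,::-1]
cv2.imwrite('pics/w6b.png',cv2.resize(np.hstack([a,b]),None,fx=2.5,fy=2.5,interpolation=2))
"
```

```text
(array([585.84760746, 134.84451312,  10.4248429 ]), array([[-4.87159238e-03, -1.07945112e-01,  9.94144919e-01],
       [-7.79535122e-04,  9.94156824e-01,  1.07942584e-01],
       [-9.99987830e-01, -2.49118610e-04, -4.92727382e-03]]), np.float64(96.19687395465974)) 13.817269287743576 [0.15879259 0.45164459 0.15768718]
```

View pics/w6b.png

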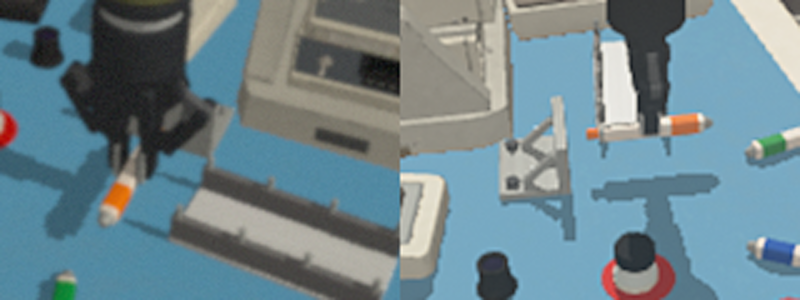

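The pen is level with its button pointing at the plate. Now I push along tool z in small steps.

Call:
{"api": "jog_arm", "payload": {"plan": [{"jaw": 1,"x": 0,"y": 0,"z": 1,"turn": 0},{"jaw": 1,"x": 0,"y": 0,"z": 1.8,"turn": 0},{"jaw": 1,"x": 0,"y": 0,"z": 2.1,"turn": 0},{"jaw": 1,"x": 0,"y": 0,"z": 2.3,"turn": 0},{"jaw": 1,"x": 0,"y": 0,"z": 2.5,"turn": 0},{"jaw": 1,"x": 0,"y": 0,"z": 2.7,"turn": 0},{"jaw": 1,"x": 0,"y": 0,"z": 2.8,"turn": 0},{"jaw": 1,"x": 0,"y": 0,"z": 2.9,"turn": 0},{"jaw": 1,"x": 0,"y": 0,"z": 2.9,"turn": 0}]}}

```text
time: 17.85
tool_pos: [615.3, 138.2, 12.6]
orientation: [-0.038, 0.707, 0.038, 0.705]
wrist_force: [-4.3, -0.1, 2.2]
opening: 14.1
```

Call:
{"api": "jog_arm", "payload": {"plan": [{"jaw": 1,"x": 0,"y": 0,"z": 0.1,"turn": 0},{"jaw": 1,"x": 0,"y": 0,"z": 0.2,"turn": 0},{"jaw": 1,"x": 0,"y": 0,"z": 0.3,"turn": 0},{"jaw": 1,"x": 0,"y": 0,"z": 0.3,"turn": 0}]}}

```text
time: 18.25
tool_pos: [615.2, 138.2, 12.0]
orientation: [-0.039, 0.709, 0.038, 0.703]
wrist_force: [-10.0, -0.7, 5.4]
opening: 14.1
```

Call:
{"api": "jog_arm", "payload": {"plan": [{"jaw": 1,"x": 0,"y": 0,"z": 0.15,"turn": 0},{"jaw": 1,"x": 0,"y": 0,"z": 0.3,"turn": 0},{"jaw": 1,"x": 0,"y": 0,"z": 0.3,"turn": 0}]}}

```text
time: 18.55
tool_pos: [615.1, 138.2, 11.6]
orientation: [-0.039, 0.711, 0.038, 0.701]
wrist_force: [-13.8, -2.2, 8.7]
opening: 14.0
```

Call:
{"api": "jog_arm", "payload": {"plan": [{"jaw": 1,"x": 0,"y": 0,"z": 0.15,"turn": 0},{"jaw": 1,"x": 0,"y": 0,"z": 0.3,"turn": 0},{"jaw": 1,"x": 0,"y": 0,"z": 0.3,"turn": 0}]}}

```text
time: 18.85
tool_pos: [615.0, 138.2, 11.1]
orientation: [-0.039, 0.713, 0.038, 0.699]
wrist_force: [-18.8, -2.4, 10.3]
opening: 13.7
```

The tool stalled at 19 N, well over the 5 N slide force. I'll back off and check that the nib is showing.

Call:
{"api": "jog_arm", "payload": {"plan": [{"jaw": 1,"x": 0,"y": 0,"z": -1,"turn": 0},{"jaw": 1,"x": 0,"y": 0,"z": -3,"turn": 0},{"jaw": 1,"x": -2,"y": 0,"z": -3.5,"turn": 0},{"jaw": 1,"x": -3,"y": 0,"z": -3.5,"turn": 0},{"jaw": 1,"x": -3,"y": 0,"z": -3.5,"turn": 0}]}}

```text
time: 19.35
tool_pos: [594.4, 136.0, 44.9]
orientation: [-0.038, 0.703, 0.039, 0.709]
wrist_force: [0.2, -0.0, 0.5]
opening: 13.9
```

```bash
python3 -c "
from h import *
print(pose()[0],pose()[2],get_obs()['wrist_force'])
a=snap('side','sd7.png')[150:200,215:295,::-1]
b=cv2.imread('pics/sd6.png')[150:200,215:295]
cv2.imwrite('pics/w7b.png',cv2.resize(np.vstack([b,a]),None,fx=6,fy=6,interpolation=2))
c,s=np.cos(np.radians(3)),np.sin(np.radians(3))
for k in(56,0,-56): print(k,605-k*s,1+k*c)
go(605,1,90,93)
"
```

```text
[594.39829339 135.98568032  44.92868746] 96.21225172631463 [ 0.16140169 -0.01208714  0.45738626]
56 602.0691864503951 56.92325394625613
0 605.0 1.0
-56 607.9308135496049 -54.92325394625613
go (605, 1, 90, 93) -> x -4.61 y -13.53 z -0.30 turn 3.2 (alt -356.8)
```

View pics/w7b.png

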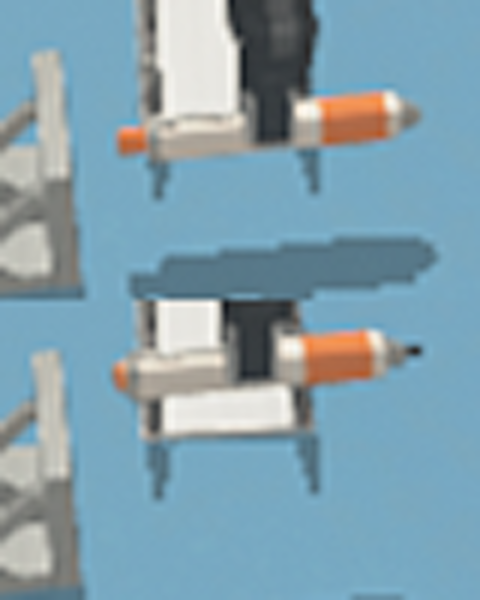

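Nib out, button short: orange is clicked. I'm carrying it to the far place of the rest, at y = -55.

Call:
{"api": "jog_arm", "payload": {"plan": [{"jaw": 1,"x": -3,"y": -2,"z": -0.7,"turn": 3.2},{"jaw": 1,"x": -3,"y": -7,"z": -0.7,"turn": 3.2},{"jaw": 1,"x": -3,"y": -12,"z": -0.7,"turn": 3.2},{"jaw": 1,"x": -3,"y": -17,"z": -0.7,"turn": 3.2},{"jaw": 1,"x": -3,"y": -19.1,"z": -0.7,"turn": 3.2},{"jaw": 1,"x": -3,"y": -19.1,"z": -0.7,"turn": 3.2},{"jaw": 1,"x": -3,"y": -19.1,"z": -0.7,"turn": 3.2}]}}

```text
time: 20.1
tool_pos: [604.8, -55.4, 71.9]
orientation: [-0.018, 0.707, 0.018, 0.707]
wrist_force: [-0.3, -0.3, -0.3]
opening: 13.8
```

```bash
python3 -c "
from h import *
o=get_obs();print(pose()[0],pose()[2],o['q'].round(2));go(609,-55,9,93)
a=snap('scene','sc8.png')[190:290,260:420,::-1];b=snap('wrist','w8.png')[:,:,::-1]
cv2.imwrite('pics/w8b.png',np.hstack([cv2.resize(a,(480,300),interpolation=2),cv2.resize(b,(400,300))])[:, :800])
"
```

```text
[604.83376692 -55.42556545  71.93306539] 92.91246213369345 [-0.16  0.47  1.6   0.    1.07 -1.78]
go (609, -55, 9, 93) -> x 6.29 y 0.02 z 0.42 turn -0.1 (alt 359.9)
```

View pics/w8b.png

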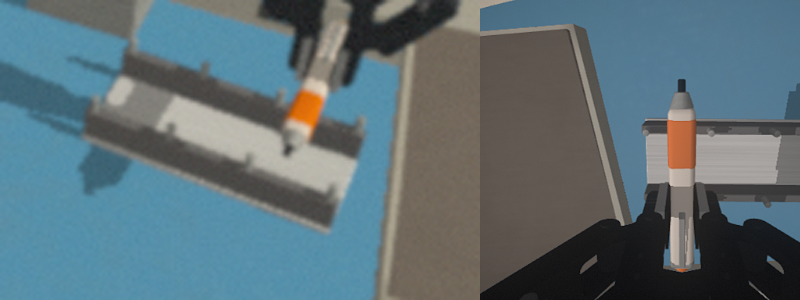

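Seen from the wrist, the pen is midway between pins 1 and 2. I lower it, release and retreat.

Call:
{"api": "jog_arm", "payload": {"plan": [{"jaw": 1,"x": 2.5,"y": -0.1,"z": 0.4,"turn": 0},{"jaw": 1,"x": 5,"y": -0.1,"z": 0.4,"turn": 0},{"jaw": 1,"x": 5.8,"y": -0.1,"z": 0.4,"turn": 0},{"jaw": 1,"x": 6.1,"y": -0.1,"z": 0.4,"turn": 0},{"jaw": 1,"x": 6.2,"y": -0.1,"z": 0.4,"turn": 0},{"jaw": 1,"x": 6.2,"y": -0.1,"z": 0.4,"turn": 0},{"jaw": 0.1,"x": 6.2,"y": -0.1,"z": 0.4,"turn": 0},{"jaw": 0.1,"x": 6.2,"y": -0.1,"z": 0.4,"turn": 0},{"jaw": 0.1,"x": 6.2,"y": -0.1,"z": 0.4,"turn": 0},{"jaw": 0.1,"x": 6.2,"y": -0.1,"z": 0.4,"turn": 0},{"jaw": 0.1,"x": 6.2,"y": -0.1,"z": 0.4,"turn": 0}]}}

```text
time: 21.3
tool_pos: [608.6, -56.0, 10.8]
orientation: [-0.019, 0.707, 0.019, 0.707]
wrist_force: [0.9, 0.9, -1.0]
opening: 38.3
```

Call:
{"api": "jog_arm", "payload": {"plan": [{"jaw": 0.1,"x": -1,"y": 0,"z": 0,"turn": 0},{"jaw": 0.1,"x": -4,"y": 0,"z": 0,"turn": 0},{"jaw": 0.1,"x": -9,"y": 0,"z": 0,"turn": 0},{"jaw": 0.1,"x": -12,"y": 0,"z": 0,"turn": 0},{"jaw": 0.1,"x": -12,"y": 0,"z": 0,"turn": 0}]}}

```text
time: 21.8
tool_pos: [612.9, -56.6, 137.0]
orientation: [-0.019, 0.703, 0.018, 0.711]
wrist_force: [0.5, 0.5, -0.0]
opening: 38.5
```

```bash
cat >> h.py <<'E'
HUE=dict(blue=(105,125),green=(45,85),orange=(5,20))
def pen(col,n,z=8,win=45,guess=None):
    "nib yaw and centre of a pen from its coloured parts near the network's pixel"
    im=get_image(n);b=boxes_of('pen_'+col,n)[:1]
    uv=b[0]['xy'] if guess is None else proj(n,[*guess,z])
    h=cv2.cvtColor(im,cv2.COLOR_RGB2HSV);lo,hi=HUE[col]
    m=cv2.inRange(h,(lo,150,60),(hi,255,255))
    if col=='blue': m=((im[:,:,2]>1.7*im[:,:,1].astype(float))&(im[:,:,2]>70)).astype(np.uint8)
    k=np.zeros_like(m);cv2.circle(k,(int(uv[0]),int(uv[1])),win,1,-1);m=m*k
    N,_,st,ce=cv2.connectedComponentsWithStats((m>0).astype(np.uint8))
    i=sorted(range(1,N),key=lambda i:-st[i,4])[:2]
    P=[ray(n,ce[j],z)[:2] for j in i];d=P[0]-P[1]
    u=d/np.hypot(*d)
    print(col,n,'net',[round(b[0]['p'],2),ray(n,b[0]['xy'],z)[:2].round().tolist()] if b else None,'areas',st[i,4],'grip',P[0].round(),'but',P[1].round(),'sep',np.hypot(*d).round(),'centre',(P[1]+62*u).round(),'yaw',np.degrees(np.arctan2(u[1],u[0])).round(1))
E
python3 - <<'E'
from h import *
o=get_obs();print(pose()[0],o['opening'],o['time'])
for c,g in(('green',(424,116)),('blue',(436,298))):
    for n in('scene','side'): pen(c,n,guess=g)
go(424,116,70,23.2-90);go(436,298,70,-19-90)
for n in('scene','side'):
    get_image(n);print([ (round(b['p'],2),ray(n,b['xy'],38)[:2].round()) for b in boxes_of('pen_orange',n)[:2]])
E
```

```text
[612.86623604 -56.5921673  137.01188042] 38.48284442953817 21.8
green scene net [0.92, [421.0, 115.0]] areas [77 20] grip [465. 130.] but [372.  92.] sep 101.0 centre [429. 116.] yaw 22.8Traceback (most recent call last):
  File "<stdin>", line 4, in <module>
  File "h.py", line 40, in pen
    P=[ray(n,ce[j],z)[:2] for j in i];d=P[0]-P[1]
                                        ~^^^
IndexError: list index out of range
```

```bash
sed -i "s/    P=\[ray(n,ce\[j\]/    if len(i)<2: print(col,n,'only',st[1:]);return\n    P=[ray(n,ce[j]/" h.py
python3 - <<'E'
from h import *
for c,g in(('green',(424,116)),('blue',(436,298))):
    pen(c,'side',guess=g)
pen('blue','scene',guess=(436,298))
go(424,116,70,23.2-90);go(436,298,70,-19-90)
for n in('scene','side'):
    get_image(n);print([ (round(b['p'],2),ray(n,b['xy'],38)[:2].round()) for b in boxes_of('pen_orange',n)[:2]])
E
```

```text
green side only []
blue side net [0.93, [441.0, 293.0]] areas [8 6] grip [462. 282.] but [482. 275.] sep 21.0 centre [423. 295.] yaw 161.4
blue scene net [0.76, [434.0, 297.0]] areas [77 19] grip [474. 285.] but [383. 317.] sep 97.0 centre [441. 296.] yaw -19.2
go (424, 116, 70, -66.8) -> x 5.99 y 18.12 z -17.46 turn 159.8 (alt -200.2)
go (436, 298, 70, -109) -> x 5.99 y 36.24 z -15.31 turn 202.0 (alt -158.0)
[(0.9, array([605., -51.]))]
[(0.48, array([612., -57.]))]
```

Orange is in place, and green and blue haven't moved. Next is green.

Call:
{"api": "jog_arm", "payload": {"plan": [{"jaw": -0.2,"x": 0,"y": 4,"z": -4,"turn": 100},{"jaw": -0.2,"x": 2,"y": 8,"z": -8,"turn": 100},{"jaw": -0.2,"x": 4,"y": 12,"z": -12,"turn": 100},{"jaw": -0.2,"x": 6,"y": 16,"z": -16,"turn": 100},{"jaw": -0.2,"x": 6,"y": 18.1,"z": -17.5,"turn": 100},{"jaw": -0.2,"x": 6,"y": 18.1,"z": -17.5,"turn": 100},{"jaw": -0.2,"x": 6,"y": 18.1,"z": -17.5,"turn": 100},{"jaw": -0.2,"x": 6,"y": 18.1,"z": -17.5,"turn": 160},{"jaw": -0.2,"x": 6,"y": 18.1,"z": -17.5,"turn": 160},{"jaw": -0.2,"x": 6,"y": 18.1,"z": -17.5,"turn": 160},{"jaw": -0.2,"x": 6,"y": 18.1,"z": -17.5,"turn": 160},{"jaw": -0.2,"x": 6,"y": 18.1,"z": -17.5,"turn": 160}]}}

```text
time: 23.7
tool_pos: [424.6, 115.7, 70.8]
orientation: [0.542, 0.455, -0.541, 0.455]
wrist_force: [0.6, -0.3, 0.0]
opening: 51.1
```

```bash
python3 -c "
from h import *
print(pose()[0],pose()[2],get_obs()['opening']);go(425,116,-21,-67)
pen('green','wrist');pen('green','scene',guess=(425,116))"
```

```text
[424.60935146 115.72731855  70.80327624] -9.917409545717183 51.09918143624246
go (425, 116, -21, -67) -> x 9.18 y 0.03 z -0.03 turn 57.1 (alt -302.9)
green wrist net [0.83, [432.0, 117.0]] areas [1 1] grip [445. 125.] but [445. 123.] sep 2.0 centre [427. 182.] yaw 107.2
green scene net [0.61, [420.0, 110.0]] areas [75 19] grip [465. 130.] but [372.  91.] sep 100.0 centre [429. 116.] yaw 22.9
```

Call:
{"api": "jog_arm", "payload": {"plan": [{"jaw": -0.2,"x": 0,"y": 0,"z": 0,"turn": 57},{"jaw": -0.2,"x": 0,"y": 0,"z": 0,"turn": 57},{"jaw": -0.2,"x": 0,"y": 0,"z": 0,"turn": 57},{"jaw": -0.2,"x": 0,"y": 0,"z": 0,"turn": 57},{"jaw": -0.2,"x": 0,"y": 0,"z": 0,"turn": 57},{"jaw": -0.2,"x": 0,"y": 0,"z": 0,"turn": 57},{"jaw": -0.2,"x": 2,"y": 0.1,"z": 0,"turn": 57},{"jaw": -0.2,"x": 5,"y": 0.1,"z": 0,"turn": 57},{"jaw": -0.2,"x": 8,"y": 0.1,"z": 0,"turn": 57},{"jaw": -0.2,"x": 9,"y": 0.1,"z": 0,"turn": 57},{"jaw": -0.2,"x": 9.2,"y": 0.1,"z": 0,"turn": 57},{"jaw": -0.2,"x": 9.2,"y": 0.1,"z": 0,"turn": 57}]}}

```text
time: 25.1
tool_pos: [425.6, 115.5, -21.2]
orientation: [0.692, 0.144, -0.692, 0.144]
wrist_force: [0.1, 0.4, 0.1]
opening: 51.3
```

Call:
{"api": "jog_arm", "payload": {"plan": [{"jaw": 1,"x": 0,"y": 0,"z": 0,"turn": 0},{"jaw": 1,"x": 0,"y": 0,"z": 0,"turn": 0},{"jaw": 1,"x": 0,"y": 0,"z": 0,"turn": 0},{"jaw": 1,"x": 0,"y": 0,"z": 0,"turn": 0},{"jaw": 1,"x": 0,"y": 0,"z": 0,"turn": 0},{"jaw": 1,"x": 0,"y": 0,"z": 0,"turn": 0},{"jaw": 1,"x": 0,"y": 0,"z": 0,"turn": 0},{"jaw": 1,"x": 0,"y": 0,"z": 0,"turn": 0}]}}

```text
time: 25.9
tool_pos: [426.3, 115.7, -20.2]
orientation: [0.693, 0.144, -0.691, 0.144]
wrist_force: [-0.6, 0.7, 7.1]
opening: 13.8
```

Call:
{"api": "jog_arm", "payload": {"plan": [{"jaw": 1,"x": 0,"y": 0,"z": 0,"turn": 0},{"jaw": 1,"x": -1,"y": 0,"z": 0,"turn": 0},{"jaw": 1,"x": -4,"y": 0,"z": 0,"turn": 0},{"jaw": 1,"x": -8,"y": 0,"z": 0,"turn": 0},{"jaw": 1,"x": -8,"y": 0,"z": 0,"turn": 0}]}}

```text
time: 26.4
tool_pos: [429.3, 116.2, 63.4]
orientation: [0.696, 0.144, -0.689, 0.144]
wrist_force: [1.5, -0.3, -0.6]
opening: 13.4
```

```bash
python3 -c "
from h import *
print(pose()[0],pose()[2],get_obs()['opening']);go(586.6,134.8,60,96.5)"
```

```text
[429.32314213 116.22873893  63.39968648] -66.5584877967373 13.42623083217386
go (586.6, 134.8, 60, 96.5) -> x 0.50 y 4.55 z -15.16 turn -163.1 (alt 196.9)
```

Call:
{"api": "jog_arm", "payload": {"plan": [{"jaw": 1,"x": 0,"y": 0,"z": 0,"turn": -100},{"jaw": 1,"x": 0,"y": 1,"z": -3,"turn": -100},{"jaw": 1,"x": 0,"y": 2,"z": -7,"turn": -100},{"jaw": 1,"x": 0,"y": 3,"z": -11,"turn": -100},{"jaw": 1,"x": 0,"y": 4.6,"z": -15.2,"turn": -100},{"jaw": 1,"x": 0,"y": 4.6,"z": -15.2,"turn": -100},{"jaw": 1,"x": 0,"y": 4.6,"z": -15.2,"turn": -163},{"jaw": 1,"x": 0,"y": 4.6,"z": -15.2,"turn": -163},{"jaw": 1,"x": 0,"y": 4.6,"z": -15.2,"turn": -163},{"jaw": 1,"x": 0,"y": 4.6,"z": -15.2,"turn": -163},{"jaw": 1,"x": 0,"y": 4.6,"z": -15.2,"turn": -163},{"jaw": 1,"x": 0,"y": 4.6,"z": -15.2,"turn": -163}]}}

```text
time: 27.6
tool_pos: [582.5, 133.6, 58.4]
orientation: [0.316, 0.633, -0.316, 0.632]
wrist_force: [-0.2, -0.4, -1.0]
opening: 13.7
```

```bash
python3 -c "
from h import *
print(pose()[0],pose()[2],get_obs()['opening']);go(586.6,134.8,10,96.5)"
```

```text
[582.47387312 133.61442266  58.41163706] 36.92320045781802 13.673604462434414
go (586.6, 134.8, 10, 96.5) -> x 4.84 y 0.40 z 0.15 turn -59.6 (alt 300.4)
```

Call:
{"api": "jog_arm", "payload": {"plan": [{"jaw": 1,"x": 0,"y": 0,"z": 0,"turn": -59.5},{"jaw": 1,"x": 0,"y": 0,"z": 0,"turn": -59.5},{"jaw": 1,"x": 0,"y": 0,"z": 0,"turn": -59.5},{"jaw": 1,"x": 0,"y": 0,"z": 0,"turn": -59.5},{"jaw": 1,"x": 0,"y": 0,"z": 0,"turn": -59.5},{"jaw": 1,"x": 0,"y": 0,"z": 0,"turn": -59.5},{"jaw": 1,"x": 2,"y": 0.4,"z": 0.2,"turn": -59.5},{"jaw": 1,"x": 4,"y": 0.4,"z": 0.2,"turn": -59.5},{"jaw": 1,"x": 4.8,"y": 0.4,"z": 0.2,"turn": -59.5},{"jaw": 1,"x": 4.8,"y": 0.4,"z": 0.2,"turn": -59.5}]}}

```text
time: 28.6
tool_pos: [585.8, 134.2, 9.2]
orientation: [-0.037, 0.707, 0.037, 0.705]
wrist_force: [0.3, 0.5, -0.4]
opening: 13.7
```

Call:
{"api": "jog_arm", "payload": {"plan": [{"jaw": 1,"x": 0,"y": 0,"z": 1,"turn": 0},{"jaw": 1,"x": 0,"y": 0,"z": 1.8,"turn": 0},{"jaw": 1,"x": 0,"y": 0,"z": 2.1,"turn": 0},{"jaw": 1,"x": 0,"y": 0,"z": 2.3,"turn": 0},{"jaw": 1,"x": 0,"y": 0,"z": 2.5,"turn": 0},{"jaw": 1,"x": 0,"y": 0,"z": 2.7,"turn": 0},{"jaw": 1,"x": 0,"y": 0,"z": 2.8,"turn": 0},{"jaw": 1,"x": 0,"y": 0,"z": 2.9,"turn": 0},{"jaw": 1,"x": 0,"y": 0,"z": 3.0,"turn": 0},{"jaw": 1,"x": 0,"y": 0,"z": 3.1,"turn": 0}]}}

```text
time: 29.6
tool_pos: [613.1, 137.2, 10.1]
orientation: [-0.038, 0.709, 0.037, 0.703]
wrist_force: [-11.6, -0.8, 5.4]
opening: 14.0
```

Call:
{"api": "jog_arm", "payload": {"plan": [{"jaw": 1,"x": 0,"y": 0,"z": 0.2,"turn": 0},{"jaw": 1,"x": 0,"y": 0,"z": 0.4,"turn": 0},{"jaw": 1,"x": 0,"y": 0,"z": 0.4,"turn": 0}]}}

```text
time: 29.9
tool_pos: [613.0, 137.2, 9.4]
orientation: [-0.038, 0.712, 0.037, 0.7]
wrist_force: [-16.8, -1.5, 7.7]
opening: 13.4
```

Green behaves as orange did: stalled at 17 N. I back off and lift, then move over the middle place at (605,1).

Call:
{"api": "jog_arm", "payload": {"plan": [{"jaw": 1,"x": 0,"y": 0,"z": 0.2,"turn": 0},{"jaw": 1,"x": 0,"y": 0,"z": -1,"turn": 0},{"jaw": 1,"x": 0,"y": 0,"z": -3,"turn": 0},{"jaw": 1,"x": -3,"y": 0,"z": -3,"turn": 0},{"jaw": 1,"x": -6,"y": 0,"z": -3,"turn": 0},{"jaw": 1,"x": -6,"y": 0,"z": -3,"turn": 0}]}}

```text
time: 30.5
tool_pos: [597.8, 135.8, 75.7]
orientation: [-0.037, 0.702, 0.038, 0.711]
wrist_force: [-0.1, -0.3, 0.3]
opening: 13.8
```

```bash
python3 -c "
from h import *
print(pose()[0],pose()[2],get_obs()['opening'],get_obs()['wrist_force'])
go(606,0,72,93)
a=snap('side','sd9.png')[130:190,215:295,::-1]
cv2.imwrite('pics/w9b.png',cv2.resize(a,None,fx=4,fy=4,interpolation=2))
"
```

```text
[597.76370735 135.8034584   75.71398836] 96.06621621865659 13.83779695553212 [-0.14103712 -0.33704474  0.33402516]
go (606, 0, 72, 93) -> x 0.36 y -13.59 z -0.62 turn 3.1 (alt -356.9)
```

View pics/w9b.png

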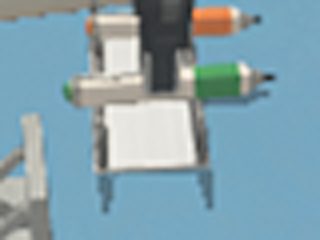

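Green's nib is out at (262,76), and orange lies across the rest behind it.

Call:
{"api": "jog_arm", "payload": {"plan": [{"jaw": 1,"x": 0.2,"y": -5,"z": -0.6,"turn": 3},{"jaw": 1,"x": 0.2,"y": -10,"z": -0.6,"turn": 3},{"jaw": 1,"x": 0.2,"y": -13.6,"z": -0.6,"turn": 3},{"jaw": 1,"x": 0.2,"y": -13.6,"z": -0.6,"turn": 3},{"jaw": 1,"x": 0.2,"y": -13.6,"z": -0.6,"turn": 3}]}}

```text
time: 31.05
tool_pos: [600.9, -1.6, 67.9]
orientation: [-0.018, 0.707, 0.018, 0.707]
wrist_force: [-0.2, 0.3, -0.3]
opening: 13.7
```

```bash
python3 -c "
from h import *
print(pose()[0],pose()[2],get_obs()['opening'])
go(607,0,11,93)"
```

```text
[600.90846125  -1.64517701  67.87347855] 92.91744896830144 13.714634978439017
go (607, 0, 11, 93) -> x 5.69 y 0.13 z 0.62 turn -0.1 (alt 359.9)
```

Call:
{"api": "jog_arm", "payload": {"plan": [{"jaw": 1,"x": 2.5,"y": 0.1,"z": 0.6,"turn": 0},{"jaw": 1,"x": 4.5,"y": 0.1,"z": 0.6,"turn": 0},{"jaw": 1,"x": 5.4,"y": 0.1,"z": 0.6,"turn": 0},{"jaw": 1,"x": 5.7,"y": 0.1,"z": 0.6,"turn": 0},{"jaw": 1,"x": 5.7,"y": 0.1,"z": 0.6,"turn": 0},{"jaw": 0.1,"x": 5.7,"y": 0.1,"z": 0.6,"turn": 0},{"jaw": 0.1,"x": 5.7,"y": 0.1,"z": 0.6,"turn": 0},{"jaw": 0.1,"x": 5.7,"y": 0.1,"z": 0.6,"turn": 0},{"jaw": 0.1,"x": 5.7,"y": 0.1,"z": 0.6,"turn": 0},{"jaw": 0.1,"x": 5.7,"y": 0.1,"z": 0.6,"turn": 0}]}}

```text
time: 32.05
tool_pos: [606.9, 0.4, 11.9]
orientation: [-0.019, 0.707, 0.019, 0.707]
wrist_force: [-1.1, -0.1, 0.1]
opening: 38.4
```

Call:
{"api": "jog_arm", "payload": {"plan": [{"jaw": 0.1,"x": -1,"y": 0,"z": 0,"turn": 0},{"jaw": 0.1,"x": -4,"y": 0,"z": 0,"turn": 0},{"jaw": 0.1,"x": -9,"y": 0,"z": 0,"turn": 0},{"jaw": 0.1,"x": -12,"y": 0,"z": 0,"turn": 0},{"jaw": 0.1,"x": -12,"y": 0,"z": 0,"turn": 0}]}}

```text
time: 32.55
tool_pos: [611.1, 0.2, 138.0]
orientation: [-0.019, 0.703, 0.019, 0.711]
wrist_force: [0.5, -0.4, 0.5]
opening: 38.5
```

Run:
```python
from h import *
o=get_obs();print(pose()[0],o['opening'],o['time'])
pen('blue','scene',guess=(436,298))
go(438,297,70,-19+90)
for n in('scene','side'):
    get_image(n)
    for c in('orange','green','blue'):print(c,[(round(b['p'],2),ray(n,b['xy'],8 if c=='blue' else 38)[:2].round()) for b in boxes_of('pen_'+c,n)[:2]])
```

```text
[6.11071038e+02 1.66784758e-01 1.37976947e+02] 38.544929056891476 32.55
blue scene net [0.61, [433.0, 290.0]] areas [78 18] grip [474. 285.] but [383. 317.] sep 97.0 centre [442. 296.] yaw -19.3
go (438, 297, 70, 71) -> x 6.26 y 30.53 z -15.34 turn 22.1 (alt -337.9)
orange [(0.94, array([592., -44.]))]
green [(0.73, array([603.,  -4.]))]
blue [(0.93, array([432., 299.]))]
orange [(0.71, array([594., -40.]))]
green [(0.62, array([601.,  -7.]))]
blue [(0.65, array([445., 289.])), (0.21, array([700., 139.]))]
```

Both cameras now put orange about 12 mm off from where it was, so I'll look.

```bash
python3 -c "
from h import *
a=snap('scene','sc10.png')[195:285,280:400,::-1];b=snap('side','sd10.png')[110:200,200:320,::-1]
cv2.imwrite('pics/w10b.png',cv2.resize(np.hstack([a,b]),None,fx=3.3,fy=3.3,interpolation=2))
"
```

```text
(no output)
```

View pics/w10b.png

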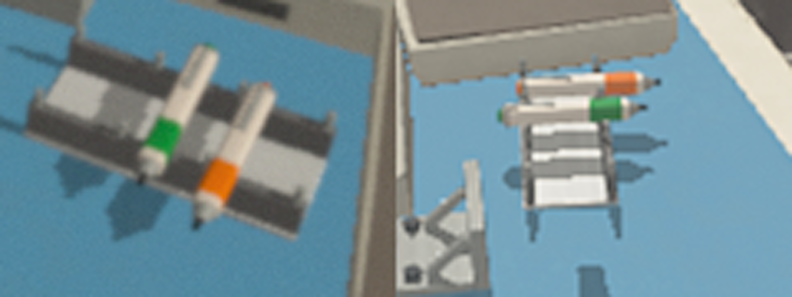

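Run:
```python
from h import *
S=lambda x,y:(x/3.3+280,y/3.3+195)
D=lambda x,y:((x-396)/3.3+200,y/3.3+110)
for k,n,a,b in(('orange','scene',S(268,88),S(202,215)),('green','scene',S(208,50),S(147,172)),('orange','side',D(521,87),D(648,83)),('green','side',D(502,116),D(633,108))):
    A,B=ray(n,a,38)[:2],ray(n,b,38)[:2];d=B-A;print(k,n,A.round(),B.round(),'mid',((A+B)/2).round(),np.hypot(*d).round(),np.degrees(np.arctan2(d[1],d[0])).round(1))
for i in(-84,-28,28,84):
    for j in(-34,34):
        c,s=np.cos(.052),np.sin(.052);X=[605+c*j-s*i,1+s*j+c*i,43]
        u=proj('scene',X);v=proj('side',X);print(i,j,((u-[280,195])*3.3).round(),((v-[200,110])*3.3+[396,0]).round())
```

```text
orange scene [651. -43.] [533. -44.] mid [592. -43.] 118.0 -179.5
green scene [664.   3.] [546.  -4.] mid [605.  -1.] 118.0 -176.9
orange side [646. -39.] [533. -39.] mid [589. -39.] 113.0 -179.6
green side [661.   7.] [548.   0.] mid [605.   4.] 113.0 -176.6
-84 -34 [296. 188.] [599.  53.]
-84 34 [325. 113.] [525.  58.]
-28 -34 [204. 154.] [604.  86.]
-28 34 [237.  83.] [527.  90.]
28 -34 [116. 122.] [609. 121.]
28 34 [153.  54.] [529. 126.]
84 -34 [32. 92.] [616. 159.]
84 34 [73. 26.] [532. 164.]
```

Orange was knocked about 14 mm toward the robot and 12 mm toward the middle. It is still on both rails and inside tolerance; I'll re-centre it after blue. Now blue.

Call:
{"api": "jog_arm", "payload": {"plan": [{"jaw": -0.2,"x": 0,"y": 5,"z": -2.5,"turn": 22},{"jaw": -0.2,"x": 1,"y": 10,"z": -5,"turn": 22},{"jaw": -0.2,"x": 3,"y": 15,"z": -7.5,"turn": 22},{"jaw": -0.2,"x": 5,"y": 20,"z": -10,"turn": 22},{"jaw": -0.2,"x": 6.2,"y": 25,"z": -12.5,"turn": 22},{"jaw": -0.2,"x": 6.2,"y": 29,"z": -14.5,"turn": 22},{"jaw": -0.2,"x": 6.2,"y": 30.5,"z": -15.3,"turn": 22},{"jaw": -0.2,"x": 6.2,"y": 30.5,"z": -15.3,"turn": 22},{"jaw": -0.2,"x": 6.2,"y": 30.5,"z": -15.3,"turn": 22},{"jaw": -0.2,"x": 6.2,"y": 30.5,"z": -15.3,"turn": 22},{"jaw": -0.2,"x": 6.2,"y": 30.5,"z": -15.3,"turn": 22}]}}

```text
time: 34.25
tool_pos: [438.8, 295.7, 69.8]
orientation: [0.117, 0.697, -0.117, 0.698]
wrist_force: [0.0, 0.5, 0.1]
opening: 51.4
```

```bash
python3 -c "
from h import *
o=get_obs();print(pose()[0],pose()[2],o['opening'],o['q'].round(2));go(439,297,-21,71)
for n in ('scene','side','wrist'):
    get_image(n);print([(round(b['p'],2),ray(n,b['xy'],8)[:2].round()) for b in boxes_of('pen_blue',n)[:1]])"
```

```text
[438.77925103 295.71780256  69.79118416] 70.94940729937302 51.358092836927 [ 0.51  0.38  1.78 -0.    0.98 -0.72]
go (439, 297, -21, 71) -> x 9.08 y 0.13 z -0.03 turn -0.1 (alt 359.9)
[(0.89, array([436., 290.]))]
[(0.97, array([439., 283.]))]
[(0.59, array([435., 300.]))]
```

Call:
{"api": "jog_arm", "payload": {"plan": [{"jaw": -0.2,"x": 3,"y": 0.2,"z": 0,"turn": 0},{"jaw": -0.2,"x": 6,"y": 0.2,"z": 0,"turn": 0},{"jaw": -0.2,"x": 8,"y": 0.2,"z": 0,"turn": 0},{"jaw": -0.2,"x": 9,"y": 0.2,"z": 0,"turn": 0},{"jaw": -0.2,"x": 9.1,"y": 0.2,"z": 0,"turn": 0},{"jaw": -0.2,"x": 9.1,"y": 0.2,"z": 0,"turn": 0}]}}

```text
time: 35.15
tool_pos: [438.8, 298.9, -21.1]
orientation: [0.117, 0.697, -0.116, 0.698]
wrist_force: [0.7, -0.2, 0.2]
opening: 51.3
```

Call:
{"api": "jog_arm", "payload": {"plan": [{"jaw": 1,"x": 0,"y": 0,"z": 0,"turn": 0},{"jaw": 1,"x": 0,"y": 0,"z": 0,"turn": 0},{"jaw": 1,"x": 0,"y": 0,"z": 0,"turn": 0},{"jaw": 1,"x": 0,"y": 0,"z": 0,"turn": 0},{"jaw": 1,"x": 0,"y": 0,"z": 0,"turn": 0},{"jaw": 1,"x": 0,"y": 0,"z": 0,"turn": 0},{"jaw": 1,"x": 0,"y": 0,"z": 0,"turn": 0},{"jaw": 1,"x": 0,"y": 0,"z": 0,"turn": 0},{"jaw": 1,"x": 0,"y": 0,"z": 0,"turn": 0}]}}

```text
time: 36.05
tool_pos: [439.1, 299.2, -20.2]
orientation: [0.117, 0.697, -0.116, 0.698]
wrist_force: [-0.7, -1.1, 6.4]
opening: 13.7
```

Call:
{"api": "jog_arm", "payload": {"plan": [{"jaw": 1,"x": -1,"y": 0,"z": 0,"turn": 0},{"jaw": 1,"x": -4,"y": 0,"z": 0,"turn": 0},{"jaw": 1,"x": -8,"y": 0,"z": 0,"turn": 0},{"jaw": 1,"x": -9,"y": 0,"z": 0,"turn": 0},{"jaw": 1,"x": -9,"y": 0,"z": 0,"turn": 0}]}}

```text
time: 36.55
tool_pos: [440.0, 299.7, 71.1]
orientation: [0.118, 0.696, -0.115, 0.699]
wrist_force: [0.5, 0.5, -0.8]
opening: 13.8
```

```bash
python3 -c "
from h import *
print(pose()[0],pose()[2],get_obs()['opening']);go(586.6,134.8,70,-83.5)"
```

```text
[439.9971911  299.72109773  71.12945399] 71.06719300541992 13.825896089006108
go (586.6, 134.8, 70, -83.5) -> x 0.14 y -10.84 z 19.22 turn 154.6 (alt -205.4)
```

Call:
{"api": "jog_arm", "payload": {"plan": [{"jaw": 1,"x": 0,"y": -2,"z": 4,"turn": 100},{"jaw": 1,"x": 0,"y": -4,"z": 8,"turn": 100},{"jaw": 1,"x": 0,"y": -6,"z": 12,"turn": 100},{"jaw": 1,"x": 0,"y": -8,"z": 16,"turn": 100},{"jaw": 1,"x": 0,"y": -10.8,"z": 19.2,"turn": 100},{"jaw": 1,"x": 0,"y": -10.8,"z": 19.2,"turn": 100},{"jaw": 1,"x": 0,"y": -10.8,"z": 19.2,"turn": 154.5},{"jaw": 1,"x": 0,"y": -10.8,"z": 19.2,"turn": 154.5},{"jaw": 1,"x": 0,"y": -10.8,"z": 19.2,"turn": 154.5},{"jaw": 1,"x": 0,"y": -10.8,"z": 19.2,"turn": 154.5},{"jaw": 1,"x": 0,"y": -10.8,"z": 19.2,"turn": 154.5},{"jaw": 1,"x": 0,"y": -10.8,"z": 19.2,"turn": 154.5}]}}

```text
time: 37.75
tool_pos: [583.3, 134.0, 66.6]
orientation: [-0.618, -0.341, 0.621, -0.34]
wrist_force: [0.3, -0.3, -0.2]
opening: 13.6
```

```bash
python3 -c "
from h import *
print(pose()[0],pose()[2],get_obs()['opening']);go(586,134.5,10,-83.5)"
```

```text
[583.31294709 134.00379385  66.61711374] -32.42371793790991 13.614473572251349
go (586, 134.5, 10, -83.5) -> x 5.66 y 0.22 z -0.20 turn 51.1 (alt -308.9)
```

Call:
{"api": "jog_arm", "payload": {"plan": [{"jaw": 1,"x": 0,"y": 0,"z": 0,"turn": 51},{"jaw": 1,"x": 0,"y": 0,"z": 0,"turn": 51},{"jaw": 1,"x": 0,"y": 0,"z": 0,"turn": 51},{"jaw": 1,"x": 0,"y": 0,"z": 0,"turn": 51},{"jaw": 1,"x": 0,"y": 0,"z": 0,"turn": 51},{"jaw": 1,"x": 0,"y": 0,"z": 0,"turn": 51},{"jaw": 1,"x": 3,"y": 0.2,"z": -0.2,"turn": 51},{"jaw": 1,"x": 5,"y": 0.2,"z": -0.2,"turn": 51},{"jaw": 1,"x": 5.6,"y": 0.2,"z": -0.2,"turn": 51},{"jaw": 1,"x": 5.6,"y": 0.2,"z": -0.2,"turn": 51}]}}

```text
time: 38.75
tool_pos: [585.6, 134.6, 10.4]
orientation: [-0.704, -0.043, 0.708, -0.043]
wrist_force: [0.6, 0.2, -1.0]
opening: 14.0
```

Call:
{"api": "jog_arm", "payload": {"plan": [{"jaw": 1,"x": 0,"y": 0,"z": -1,"turn": 0},{"jaw": 1,"x": 0,"y": 0,"z": -1.8,"turn": 0},{"jaw": 1,"x": 0,"y": 0,"z": -2.1,"turn": 0},{"jaw": 1,"x": 0,"y": 0,"z": -2.3,"turn": 0},{"jaw": 1,"x": 0,"y": 0,"z": -2.5,"turn": 0},{"jaw": 1,"x": 0,"y": 0,"z": -2.7,"turn": 0},{"jaw": 1,"x": 0,"y": 0,"z": -2.8,"turn": 0},{"jaw": 1,"x": 0,"y": 0,"z": -2.9,"turn": 0},{"jaw": 1,"x": 0,"y": 0,"z": -3.0,"turn": 0},{"jaw": 1,"x": 0,"y": 0,"z": -3.1,"turn": 0}]}}

```text
time: 39.75
tool_pos: [613.9, 138.1, 12.3]
orientation: [-0.703, -0.043, 0.709, -0.043]
wrist_force: [-11.2, -0.8, 4.8]
opening: 13.8
```

Call:
{"api": "jog_arm", "payload": {"plan": [{"jaw": 1,"x": 0,"y": 0,"z": -0.2,"turn": 0},{"jaw": 1,"x": 0,"y": 0,"z": -0.4,"turn": 0},{"jaw": 1,"x": 0,"y": 0,"z": -0.4,"turn": 0}]}}

```text
time: 40.05
tool_pos: [613.7, 138.1, 11.5]
orientation: [-0.7, -0.042, 0.711, -0.043]
wrist_force: [-15.7, -2.4, 6.8]
opening: 14.0
```

Call:
{"api": "jog_arm", "payload": {"plan": [{"jaw": 1,"x": 0,"y": 0,"z": -0.2,"turn": 0},{"jaw": 1,"x": 0,"y": 0,"z": 1,"turn": 0},{"jaw": 1,"x": 0,"y": 0,"z": 3,"turn": 0},{"jaw": 1,"x": -3,"y": 0,"z": 3,"turn": 0},{"jaw": 1,"x": -6,"y": 0,"z": 3,"turn": 0},{"jaw": 1,"x": -6,"y": 0,"z": 3,"turn": 0}]}}

```text
time: 40.65
tool_pos: [598.2, 136.3, 77.8]
orientation: [0.71, 0.043, -0.701, 0.042]
wrist_force: [0.7, 0.4, 0.2]
opening: 13.8
```

```bash
python3 -c "
from h import *
print(pose()[0],pose()[2],get_obs()['opening'])
go(602,57,72,-87)
a=snap('side','sd11.png')[130:190,215:295,::-1]
cv2.imwrite('pics/w11b.png',cv2.resize(a,None,fx=4,fy=4,interpolation=2))"
```

```text
[598.16944438 136.33497118  77.78349152] -83.06838284513118 13.773285163874132
go (602, 57, 72, -87) -> x 0.57 y 7.92 z 0.58 turn 3.9 (alt -356.1)
```

View pics/w11b.png

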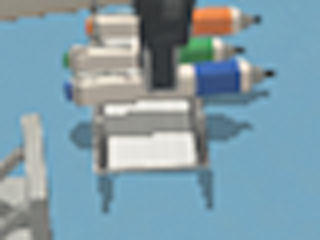

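Blue's nib is out at (268,73). All three are clicked; I place blue at the +56 place.

Call:
{"api": "jog_arm", "payload": {"plan": [{"jaw": 1,"x": 0.4,"y": 4,"z": 0.4,"turn": 4},{"jaw": 1,"x": 0.4,"y": 7.9,"z": 0.4,"turn": 4},{"jaw": 1,"x": 0.4,"y": 7.9,"z": 0.4,"turn": 4},{"jaw": 1,"x": 0.4,"y": 7.9,"z": 0.4,"turn": 4}]}}

```text
time: 41.1
tool_pos: [598.5, 55.8, 67.9]
orientation: [0.707, 0.017, -0.707, 0.017]
wrist_force: [0.6, 0.6, -0.7]
opening: 13.7
```

```bash
python3 -c "
from h import *
print(pose()[0],pose()[2],get_obs()['opening'])
go(603,57,11,-87)"
```

```text
[598.48932862  55.76419041  67.94331172] -87.20103447310028 13.658326982434332
go (603, 57, 11, -87) -> x 5.69 y -0.10 z -0.46 turn -0.2 (alt 359.8)
```

Call:
{"api": "jog_arm", "payload": {"plan": [{"jaw": 1,"x": 2.5,"y": -0.1,"z": -0.5,"turn": 0},{"jaw": 1,"x": 4.5,"y": -0.1,"z": -0.5,"turn": 0},{"jaw": 1,"x": 5.4,"y": -0.1,"z": -0.5,"turn": 0},{"jaw": 1,"x": 5.7,"y": -0.1,"z": -0.5,"turn": 0},{"jaw": 1,"x": 5.7,"y": -0.1,"z": -0.5,"turn": 0},{"jaw": 0.1,"x": 5.7,"y": -0.1,"z": -0.5,"turn": 0},{"jaw": 0.1,"x": 5.7,"y": -0.1,"z": -0.5,"turn": 0},{"jaw": 0.1,"x": 5.7,"y": -0.1,"z": -0.5,"turn": 0},{"jaw": 0.1,"x": 5.7,"y": -0.1,"z": -0.5,"turn": 0},{"jaw": 0.1,"x": 5.7,"y": -0.1,"z": -0.5,"turn": 0}]}}

```text
time: 42.1
tool_pos: [603.3, 57.8, 11.9]
orientation: [0.707, 0.018, -0.707, 0.018]
wrist_force: [0.2, 0.2, 0.2]
opening: 38.4
```

Call:
{"api": "jog_arm", "payload": {"plan": [{"jaw": 0.1,"x": -1,"y": 0,"z": 0,"turn": 0},{"jaw": 0.1,"x": -4,"y": 0,"z": 0,"turn": 0},{"jaw": 0.1,"x": -9,"y": 0,"z": 0,"turn": 0},{"jaw": 0.1,"x": -14,"y": 0,"z": 0,"turn": 0},{"jaw": 0.1,"x": -14,"y": 0,"z": 8,"turn": 0},{"jaw": 0.1,"x": -14,"y": 0,"z": 8,"turn": 0},{"jaw": 0.1,"x": -14,"y": 0,"z": 8,"turn": 0}]}}

```text
time: 42.8
tool_pos: [517.8, 53.7, 152.6]
orientation: [-0.706, -0.018, 0.708, -0.018]
wrist_force: [0.0, 0.1, -0.1]
opening: 38.4
```

Run:
```python
from h import *
o=get_obs();print(pose()[0],pose()[2],o['opening'],o['time'])
for n in('scene','side'):
    snap(n,n+'12.png')
    for c in('orange','green','blue'):
        b=boxes_of('pen_'+c,n)[:1];print(c,[(round(b['p'],2),ray(n,b['xy'],38)[:2].round()) for b in b])
    for c in('orange','green','blue'): pen(c,n,z=38,win=30,guess={'orange':(593,-41),'green':(605,1),'blue':(602,57)}[c])
a=cv2.imread('pics/scene12.png')[195:285,280:400];b=cv2.imread('pics/side12.png')[110:200,200:320]
cv2.imwrite('pics/w12b.png',cv2.resize(np.hstack([a,b]),None,fx=3.3,fy=3.3,interpolation=2))
```

```text
[517.8271784   53.68621901 152.56430283] -87.06342139295616 38.41460419051978 42.8
orange [(0.58, array([591., -46.]))]
green [(0.57, array([605.,  -1.]))]
blue [(0.64, array([591.,  57.]))]
orange scene only [[340 243  12  13 100]]
green scene only [[325 232   9   9  57]]
blue scene only [[298 222   9  11  56]]
orange [(0.76, array([590., -39.]))]
green [(0.63, array([599.,  -8.]))]
blue [(0.62, array([595.,  38.]))]
orange side net [0.7, [588.0, -41.0]] areas [41  2] grip [558. -42.] but [649. -38.] sep 90.0 centre [587. -41.] yaw -177.5
green side only []
blue side net [0.78, [611.0, 49.0]] areas [2 1] grip [558.  44.] but [580.  46.] sep 22.0 centre [519.  42.] yaw -176.6
```

View pics/w12b.png

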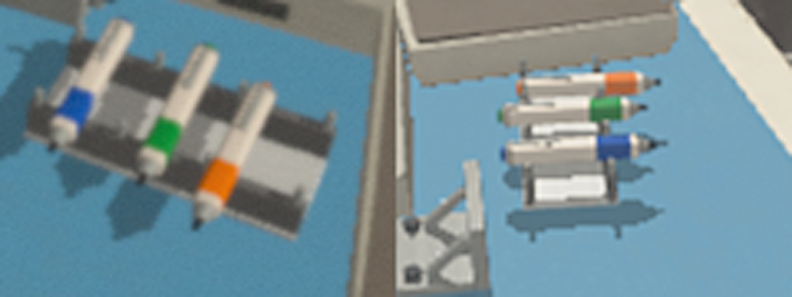

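All three pens lie in their own places with nibs out. Orange sits about 14 mm off midway (limit 22). I'll nudge it back along its axis with shut fingers on the nib end.

Call:
{"api": "jog_arm", "payload": {"plan": [{"jaw": 1,"x": 0,"y": 4,"z": 3.3,"turn": 0},{"jaw": 1,"x": 0,"y": 9.5,"z": 3.3,"turn": 0},{"jaw": 1,"x": 0,"y": 9.5,"z": 3.3,"turn": 0},{"jaw": 1,"x": 4,"y": 9.5,"z": 3.3,"turn": 0},{"jaw": 1,"x": 8,"y": 9.5,"z": 3.3,"turn": 0},{"jaw": 1,"x": 12,"y": 9.5,"z": 3.3,"turn": 0},{"jaw": 1,"x": 14.4,"y": 9.5,"z": 3.3,"turn": 0},{"jaw": 1,"x": 14.4,"y": 9.5,"z": 3.3,"turn": 0},{"jaw": 1,"x": 14.4,"y": 9.5,"z": 3.3,"turn": 0}]}}

```text
time: 44.7
tool_pos: [495.4, -42.6, 7.7]
orientation: [-0.707, -0.018, 0.707, -0.018]
wrist_force: [-0.6, -0.0, 0.4]
opening: -0.3
```

```bash
python3 -c "
from h import *
o=get_obs();print(pose()[0],pose()[2],o['opening'],o['wrist_force'])
go(517,-43,8,-87)"
```

```text
[495.42003441 -42.58019565   7.65643746] -87.06501999904789 -0.3114326864933024 [-0.64079077 -0.04118344  0.39866034]
go (517, -43, 8, -87) -> x -0.04 y 0.15 z -2.15 turn -0.1 (alt 359.9)
```

Call:
{"api": "jog_arm", "payload": {"plan": [{"jaw": 1,"x": 0,"y": 0.1,"z": -0.6,"turn": 0},{"jaw": 1,"x": 0,"y": 0.1,"z": -0.9,"turn": 0},{"jaw": 1,"x": 0,"y": 0.1,"z": -1.1,"turn": 0},{"jaw": 1,"x": 0,"y": 0.1,"z": -1.3,"turn": 0},{"jaw": 1,"x": 0,"y": 0.1,"z": -1.5,"turn": 0},{"jaw": 1,"x": 0,"y": 0.1,"z": -1.7,"turn": 0},{"jaw": 1,"x": 0,"y": 0.1,"z": -1.85,"turn": 0},{"jaw": 1,"x": 0,"y": 0.1,"z": -2.0,"turn": 0},{"jaw": 1,"x": 0,"y": 0.1,"z": -2.1,"turn": 0},{"jaw": 1,"x": 0,"y": 0.1,"z": -2.1,"turn": 0}]}}

```text
time: 45.7
tool_pos: [516.3, -42.7, 7.6]
orientation: [0.707, 0.018, -0.707, 0.018]
wrist_force: [0.3, -0.6, 0.1]
opening: 0.3
```

Call:
{"api": "jog_arm", "payload": {"plan": [{"jaw": 1,"x": 0,"y": 0,"z": 1,"turn": 0},{"jaw": 1,"x": 0,"y": 0,"z": 3,"turn": 0},{"jaw": -1,"x": -5,"y": 0,"z": 3,"turn": 0},{"jaw": -1,"x": -10,"y": 0,"z": 3,"turn": 0},{"jaw": -1,"x": -13,"y": 0,"z": 3,"turn": 0},{"jaw": -1,"x": -13,"y": -8,"z": 3,"turn": 0},{"jaw": -1,"x": -13,"y": -8,"z": 3,"turn": 0}]}}

```text
time: 46.4
tool_pos: [481.8, 36.5, 139.0]
orientation: [0.708, 0.017, -0.706, 0.017]
wrist_force: [-0.7, -0.7, -0.1]
opening: 72.5
```

Run:
```python
from h import *
o=get_obs();print(pose()[0],pose()[2],o['opening'],o['time'],o['q'].round(2))
for n in('scene','side'):
    snap(n,n+'13.png')
    for c in('orange','green','blue','jar_red','jar_black'):
        k=c if 'jar' in c else 'pen_'+c
        b=boxes_of(k,n)[:1];print(n,c,[(round(b['p'],2),ray(n,b['xy'],38 if k!=c else 25)[:2].round()) for b in b])
pen('orange','side',z=38,win=30,guess=(598,-41))
# cap centres
go(603,308,130,-87);go(478,391,130,-87)
```

```text
[481.82614518  36.54157536 139.0443478 ] -87.21367162972716 72.48726935539241 46.4 [-0.01  0.24  1.78  0.    1.12  1.51]
scene orange [(0.59, array([590., -42.]))]
scene green [(0.66, array([606.,   1.]))]
scene blue [(0.84, array([596.,  51.]))]
scene jar_red [(0.92, array([474., 380.]))]
scene jar_black [(0.8, array([605., 307.]))]
side orange [(0.74, array([602., 329.]))]
side green [(0.69, array([608.,  -7.]))]
side blue [(0.84, array([603.,  50.]))]
side jar_red [(0.58, array([484., 398.]))]
side jar_black [(0.88, array([606., 305.]))]
orange side net [0.75, [583.0, -40.0]] areas [41  2] grip [558. -42.] but [649. -38.] sep 90.0 centre [587. -41.] yaw -177.5
go (603, 308, 130, -87) -> x 0.75 y -26.63 z -13.45 turn -0.1 (alt 359.9)
go (478, 391, 130, -87) -> x 0.75 y -35.55 z -1.38 turn -0.1 (alt 359.9)
```

The nudge just missed; orange hasn't moved. The fingers probably passed over the nib, so I retry once, lower.

Call:
{"api": "jog_arm", "payload": {"plan": [{"jaw": 1,"x": 0,"y": 4,"z": -1,"turn": 0},{"jaw": 1,"x": 0,"y": 8,"z": -1,"turn": 0},{"jaw": 1,"x": 0,"y": 8,"z": -1,"turn": 0},{"jaw": 1,"x": 4,"y": 8,"z": -1,"turn": 0},{"jaw": 1,"x": 8,"y": 8,"z": -1,"turn": 0},{"jaw": 1,"x": 12,"y": 8,"z": -1,"turn": 0},{"jaw": 1,"x": 14.4,"y": 8,"z": -1,"turn": 0},{"jaw": 1,"x": 14.4,"y": 8,"z": -1,"turn": 0},{"jaw": 1,"x": 14.4,"y": 8,"z": -1.3,"turn": 0},{"jaw": 1,"x": 14.4,"y": 8,"z": -1.7,"turn": 0},{"jaw": 1,"x": 14.4,"y": 8,"z": -2.1,"turn": 0},{"jaw": 1,"x": 14.4,"y": 8,"z": -2.5,"turn": 0}]}}

```text
time: 48.3
tool_pos: [513.0, -43.1, -5.0]
orientation: [0.708, 0.018, -0.706, 0.018]
wrist_force: [-0.1, 0.4, 0.5]
opening: -0.1
```

Call:
{"api": "jog_arm", "payload": {"plan": [{"jaw": 1,"x": 0,"y": 0,"z": -0.2,"turn": 0},{"jaw": 1,"x": 0,"y": 0,"z": -0.4,"turn": 0},{"jaw": 1,"x": 0,"y": 0,"z": -0.6,"turn": 0},{"jaw": 1,"x": 0,"y": 0,"z": -0.8,"turn": 0},{"jaw": 1,"x": 0,"y": 0,"z": -1.0,"turn": 0},{"jaw": 1,"x": 0,"y": 0,"z": -1.0,"turn": 0}]}}

```text
time: 48.9
tool_pos: [521.5, -42.5, -6.5]
orientation: [0.707, 0.018, -0.707, 0.018]
wrist_force: [-0.6, 0.2, -0.8]
opening: 0.2
```

Run:
```python
from h import *
o=get_obs();print(pose()[0],o['wrist_force'])
pen('orange','side',z=38,win=30,guess=(598,-41))
im=get_image('scene');get_image('scene')
h=cv2.cvtColor(im,cv2.COLOR_RGB2HSV);u=proj('scene',[565,-42,38])
k=np.zeros(h.shape[:2],np.uint8);cv2.circle(k,(int(u[0]),int(u[1])),20,1,-1)
for f in(im,cv2.imread('pics/scene13.png')[:,:,::-1]):
    m=cv2.inRange(cv2.cvtColor(np.ascontiguousarray(f),cv2.COLOR_RGB2HSV),(5,150,60),(20,255,255))*k
    ys,xs=np.nonzero(m);print('orange grip scene',len(xs),ray('scene',(xs.mean(),ys.mean()),38)[:2].round(1))
```

```text
[521.5007075  -42.50146592  -6.46816983] [-0.57684359  0.22356129 -0.83120529]
orange side net [0.58, [593.0, -49.0]] areas [41  2] grip [558. -42.] but [649. -38.] sep 90.0 centre [587. -41.] yaw -177.5
orange grip scene 21 [558.2 -36.4]
orange grip scene 98 [563.9 -42.1]
```

The grip blob reads the same as before, so orange hasn't moved. Its estimates put it about 8–14 mm off midway, within tolerance, so I leave it. Now the jars; I move off toward the black jar.

Call:
{"api": "jog_arm", "payload": {"plan": [{"jaw": 1,"x": 0,"y": 0,"z": 2,"turn": 0},{"jaw": -1,"x": -5,"y": 0,"z": 3,"turn": 0},{"jaw": -1,"x": -10,"y": 0,"z": 3,"turn": 0},{"jaw": -1,"x": -13,"y": 0,"z": 3,"turn": 0},{"jaw": -1,"x": -13,"y": -5,"z": 3,"turn": 0},{"jaw": -1,"x": -13,"y": -10,"z": 2,"turn": 0},{"jaw": -1,"x": -13,"y": -15,"z": 0,"turn": 0},{"jaw": -1,"x": -13,"y": -20,"z": -2,"turn": 0},{"jaw": -1,"x": -13,"y": -25,"z": -4,"turn": 0},{"jaw": -1,"x": -13,"y": -30,"z": -7,"turn": 0},{"jaw": -1,"x": -13,"y": -34,"z": -10,"turn": 0},{"jaw": -1,"x": -13,"y": -34,"z": -10,"turn": 0}]}}

```text
time: 50.3
tool_pos: [605.6, 306.8, 123.4]
orientation: [0.708, 0.02, -0.706, 0.018]
wrist_force: [0.2, -0.1, 0.3]
opening: 85.2
```

Run:
```python
from h import *
o=get_obs();print(pose()[0],pose()[2],o['opening'],o['time'],o['q'].round(2))
im=get_image('scene');k=np.zeros(im.shape[:2],np.uint8);u=proj('scene',[565,-42,38]);cv2.circle(k,(int(u[0]),int(u[1])),20,1,-1)
m=cv2.inRange(cv2.cvtColor(im,cv2.COLOR_RGB2HSV),(5,150,60),(20,255,255))*k
ys,xs=np.nonzero(m);print('orange grip scene',len(xs),ray('scene',(xs.mean(),ys.mean()),38)[:2].round(1))
get_image('wrist')
for t,z in(('jar_black',25),('jar_red',25),('coaster_red',3)):
    for b in boxes_of(t,'wrist')[:1]: print(t,round(b['p'],2),ray('wrist',b['xy'],z)[:2].round())
go(604,307,-11,-87)
```

```text
[605.63103952 306.80589662 123.35861124] -86.91304974638524 85.22743973571131 50.3 [0.41 0.51 1.38 0.   1.25 1.92]
orange grip scene 99 [563.9 -42. ]
jar_black 0.79 [597. 302.]
jar_red 0.68 [473. 378.]
coaster_red 0.75 [617. 290.]
go (604, 307, -11, -87) -> x 13.40 y -0.59 z -0.21 turn -0.1 (alt 359.9)
```

Call:
{"api": "jog_arm", "payload": {"plan": [{"jaw": -1,"x": 4,"y": -0.2,"z": 0.1,"turn": 0},{"jaw": -1,"x": 8,"y": -0.3,"z": 0.2,"turn": 0},{"jaw": -1,"x": 11,"y": -0.4,"z": 0.2,"turn": 0},{"jaw": -1,"x": 13,"y": -0.4,"z": 0.2,"turn": 0},{"jaw": -1,"x": 13.4,"y": -0.4,"z": 0.2,"turn": 0},{"jaw": -1,"x": 13.4,"y": -0.4,"z": 0.2,"turn": 0}]}}

```text
time: 51.15
tool_pos: [600.5, 304.6, -10.6]
orientation: [-0.706, -0.017, 0.708, -0.018]
wrist_force: [0.3, 0.4, 0.5]
opening: 85.4
```

Call:
{"api": "jog_arm", "payload": {"plan": [{"jaw": 1,"x": 0,"y": 0,"z": 0,"turn": 0},{"jaw": 1,"x": 0,"y": 0,"z": 0,"turn": 0},{"jaw": 1,"x": 0,"y": 0,"z": 0,"turn": 0},{"jaw": 1,"x": 0,"y": 0,"z": 0,"turn": 0},{"jaw": 1,"x": 0,"y": 0,"z": 0,"turn": 0},{"jaw": 1,"x": 0,"y": 0,"z": 0,"turn": 0},{"jaw": 1,"x": 0,"y": 0,"z": 0,"turn": 0},{"jaw": 1,"x": 0,"y": 0,"z": 0,"turn": 0},{"jaw": 1,"x": 0,"y": 0,"z": 0,"turn": 0}]}}

```text
time: 52.05
tool_pos: [602.5, 306.6, -8.8]
orientation: [0.708, 0.018, -0.706, 0.018]
wrist_force: [-0.2, -0.7, 6.0]
opening: 34.9
```

Call:
{"api": "jog_arm", "payload": {"plan": [{"jaw": 1,"x": -1,"y": 0,"z": 0,"turn": 0},{"jaw": 1,"x": -4,"y": 0,"z": 0,"turn": 0},{"jaw": 1,"x": -6,"y": 0,"z": 0,"turn": 0},{"jaw": 1,"x": -6,"y": 0,"z": 0,"turn": 0},{"jaw": 1,"x": -6,"y": 0,"z": 0,"turn": 0}]}}

```text
time: 52.55
tool_pos: [601.5, 306.2, 50.1]
orientation: [0.707, 0.018, -0.707, 0.018]
wrist_force: [0.4, 0.8, -0.7]
opening: 35.0
```

Run:
```python
from h import *
o=get_obs();print(pose()[0],pose()[2],o['opening'],o['wrist_force'])
go(470,225,49,-87);go(470,225,-13,-87)
```

```text
[601.48659839 306.22259315  50.06054948] -87.06589337613757 34.98723683963396 [ 0.43236568  0.75026388 -0.70792697]
go (470, 225, 49, -87) -> x 0.09 y 7.44 z 13.55 turn -0.1 (alt 359.9)
go (470, 225, -13, -87) -> x 6.29 y 7.44 z 13.55 turn -0.1 (alt 359.9)
```

Call:
{"api": "jog_arm", "payload": {"plan": [{"jaw": 1,"x": 0,"y": 2.5,"z": 4.5,"turn": 0},{"jaw": 1,"x": 0,"y": 5,"z": 9,"turn": 0},{"jaw": 1,"x": 0,"y": 7.4,"z": 13.5,"turn": 0},{"jaw": 1,"x": 0,"y": 7.4,"z": 13.5,"turn": 0},{"jaw": 1,"x": 0,"y": 7.4,"z": 13.5,"turn": 0},{"jaw": 1,"x": 3,"y": 7.4,"z": 13.5,"turn": 0},{"jaw": 1,"x": 5,"y": 7.4,"z": 13.5,"turn": 0},{"jaw": 1,"x": 5.8,"y": 7.4,"z": 13.5,"turn": 0},{"jaw": 1,"x": 6.1,"y": 7.4,"z": 13.5,"turn": 0},{"jaw": 1,"x": 6.1,"y": 7.4,"z": 13.5,"turn": 0},{"jaw": 1,"x": 6.1,"y": 7.4,"z": 13.5,"turn": 0}]}}

```text
time: 53.65
tool_pos: [471.8, 226.0, -11.1]
orientation: [0.707, 0.018, -0.706, 0.018]
wrist_force: [0.1, -0.4, -0.5]
opening: 35.0
```

Call:
{"api": "jog_arm", "payload": {"plan": [{"jaw": -1,"x": 0,"y": 0,"z": 0,"turn": 0},{"jaw": -1,"x": 0,"y": 0,"z": 0,"turn": 0},{"jaw": -1,"x": 0,"y": 0,"z": 0,"turn": 0},{"jaw": -1,"x": 0,"y": 0,"z": 0,"turn": 0},{"jaw": -1,"x": 0,"y": 0,"z": 0,"turn": 0},{"jaw": -1,"x": 0,"y": 0,"z": 0,"turn": 0},{"jaw": -1,"x": -4,"y": 0,"z": 0,"turn": 0},{"jaw": -1,"x": -9,"y": 0,"z": 0,"turn": 0},{"jaw": -1,"x": -13,"y": 0,"z": 0,"turn": 0},{"jaw": -1,"x": -13,"y": 0,"z": 0,"turn": 0}]}}

```text
time: 54.65
tool_pos: [474.9, 227.1, 124.4]
orientation: [0.711, 0.02, -0.703, 0.017]
wrist_force: [0.7, 0.5, -0.8]
opening: 85.3
```

Run:
```python
from h import *
o=get_obs();print(pose()[0],pose()[2],o['opening'],o['time'])
for n in('scene','side'):
    snap(n,n+'14.png')
    for t in('jar_black','jar_red'):
        print(n,t,[(round(b['p'],2),ray(n,b['xy'],24)[:2].round()) for b in boxes_of(t,n)[:1]])
go(479,391,118,-87)
```

```text
[474.8838989  227.05181182 124.42121956] -87.06349728378198 85.3161530078305 54.65
scene jar_black [(0.87, array([473., 225.]))]
scene jar_red [(0.85, array([481., 384.]))]
side jar_black [(0.73, array([479., 226.]))]
side jar_red [(0.84, array([482., 396.]))]
go (479, 391, 118, -87) -> x -0.14 y -16.56 z -1.86 turn -0.1 (alt 359.9)
```

Call:
{"api": "jog_arm", "payload": {"plan": [{"jaw": -1,"x": 0,"y": -5,"z": -0.4,"turn": 0},{"jaw": -1,"x": 0,"y": -10,"z": -0.8,"turn": 0},{"jaw": -1,"x": 0,"y": -15,"z": -1.2,"turn": 0},{"jaw": -1,"x": 0,"y": -16.4,"z": -1.2,"turn": 0},{"jaw": -1,"x": 0,"y": -16.4,"z": -1.2,"turn": 0},{"jaw": -1,"x": 0,"y": -16.4,"z": -1.2,"turn": 0}]}}

```text
time: 55.55
tool_pos: [472.8, 388.4, 117.0]
orientation: [-0.706, -0.017, 0.708, -0.019]
wrist_force: [0.7, 0.2, -0.5]
opening: 85.3
```

Run:
```python
from h import *
o=get_obs();print(pose()[0],pose()[2],o['opening'],o['q'].round(2));go(479,391,-10,-87)
```

```text
[472.81709724 388.39002108 116.98409205] -87.01982112496881 85.27160762828483 [ 0.62  0.43  1.54 -0.    1.18  2.14]
go (479, 391, -10, -87) -> x 12.70 y -0.26 z -0.67 turn -0.0 (alt 360.0)
```

Call:
{"api": "jog_arm", "payload": {"plan": [{"jaw": -1,"x": 4,"y": -0.2,"z": -0.6,"turn": 0},{"jaw": -1,"x": 8,"y": -0.2,"z": -0.6,"turn": 0},{"jaw": -1,"x": 11,"y": -0.2,"z": -0.6,"turn": 0},{"jaw": -1,"x": 12.4,"y": -0.2,"z": -0.6,"turn": 0},{"jaw": -1,"x": 12.7,"y": -0.2,"z": -0.6,"turn": 0},{"jaw": -1,"x": 12.7,"y": -0.2,"z": -0.6,"turn": 0}]}}

```text
time: 56.15
tool_pos: [480.3, 391.3, -8.0]
orientation: [0.707, 0.018, -0.707, 0.018]
wrist_force: [0.2, 0.3, 0.9]
opening: 85.2
```

Call:
{"api": "jog_arm", "payload": {"plan": [{"jaw": 1,"x": 0,"y": 0,"z": 0,"turn": 0},{"jaw": 1,"x": 0,"y": 0,"z": 0,"turn": 0},{"jaw": 1,"x": 0,"y": 0,"z": 0,"turn": 0},{"jaw": 1,"x": 0,"y": 0,"z": 0,"turn": 0},{"jaw": 1,"x": 0,"y": 0,"z": 0,"turn": 0},{"jaw": 1,"x": 0,"y": 0,"z": 0,"turn": 0},{"jaw": 1,"x": 0,"y": 0,"z": 0,"turn": 0},{"jaw": 1,"x": 0,"y": 0,"z": 0,"turn": 0},{"jaw": 1,"x": 0,"y": 0,"z": 0,"turn": 0}]}}

```text
time: 57.05
tool_pos: [480.5, 392.5, -6.9]
orientation: [0.708, 0.019, -0.706, 0.018]
wrist_force: [-0.4, -1.4, 5.1]
opening: 34.7
```

Call:
{"api": "jog_arm", "payload": {"plan": [{"jaw": 1,"x": -1,"y": 0,"z": 0,"turn": 0},{"jaw": 1,"x": -4,"y": 0,"z": 0,"turn": 0},{"jaw": 1,"x": -6,"y": 0,"z": 0,"turn": 0},{"jaw": 1,"x": -6,"y": 0,"z": 0,"turn": 0},{"jaw": 1,"x": -6,"y": 0,"z": 0,"turn": 0}]}}

```text
time: 57.55
tool_pos: [479.9, 392.1, 52.0]
orientation: [0.707, 0.018, -0.707, 0.018]
wrist_force: [0.2, -0.3, -1.7]
opening: 35.0
```

Run:
```python
from h import *
o=get_obs();print(pose()[0],pose()[2],o['opening'],o['wrist_force'])
go(599,307,50,-87);go(599,307,-8.5,-87)
```

```text
[479.92380853 392.12656244  52.00407334] -87.06165659161037 34.97706885037 [ 0.23399291 -0.3424805  -1.70763175]
go (599, 307, 50, -87) -> x 0.21 y 9.11 z -11.46 turn -0.1 (alt 359.9)
go (599, 307, -8.5, -87) -> x 6.06 y 9.12 z -11.45 turn -0.1 (alt 359.9)
```

Call:
{"api": "jog_arm", "payload": {"plan": [{"jaw": 1,"x": 0,"y": 3,"z": -4,"turn": 0},{"jaw": 1,"x": 0,"y": 6,"z": -8,"turn": 0},{"jaw": 1,"x": 0,"y": 9.1,"z": -11.5,"turn": 0},{"jaw": 1,"x": 0,"y": 9.1,"z": -11.5,"turn": 0},{"jaw": 1,"x": 0,"y": 9.1,"z": -11.5,"turn": 0},{"jaw": 1,"x": 3,"y": 9.1,"z": -11.5,"turn": 0},{"jaw": 1,"x": 5,"y": 9.1,"z": -11.5,"turn": 0},{"jaw": 1,"x": 5.7,"y": 9.1,"z": -11.5,"turn": 0},{"jaw": 1,"x": 5.9,"y": 9.1,"z": -11.5,"turn": 0},{"jaw": 1,"x": 5.9,"y": 9.1,"z": -11.5,"turn": 0},{"jaw": 1,"x": 5.9,"y": 9.1,"z": -11.5,"turn": 0}]}}

```text
time: 58.65
tool_pos: [595.3, 306.8, -6.8]
orientation: [-0.705, -0.018, 0.709, -0.019]
wrist_force: [-4.8, -3.3, 8.4]
opening: 34.8
```

Call:
{"api": "jog_arm", "payload": {"plan": [{"jaw": -1,"x": 0,"y": 0,"z": 0,"turn": 0},{"jaw": -1,"x": 0,"y": 0,"z": 0,"turn": 0},{"jaw": -1,"x": 0,"y": 0,"z": 0,"turn": 0},{"jaw": -1,"x": 0,"y": 0,"z": 0,"turn": 0},{"jaw": -1,"x": 0,"y": 0,"z": 0,"turn": 0},{"jaw": -1,"x": 0,"y": 0,"z": 0,"turn": 0},{"jaw": -1,"x": -4,"y": 0,"z": 0,"turn": 0},{"jaw": -1,"x": -9,"y": 0,"z": 0,"turn": 0},{"jaw": -1,"x": -13,"y": 0,"z": 0,"turn": 0},{"jaw": -1,"x": -13,"y": 0,"z": 0,"turn": 0}]}}

```text
time: 59.65
tool_pos: [604.2, 309.0, 130.1]
orientation: [0.711, 0.02, -0.702, 0.016]
wrist_force: [0.9, 0.7, 0.8]
opening: 85.4
```

Run:
```python
from h import *
o=get_obs();print(pose()[0],pose()[2],o['opening'],o['time'])
for n in('scene','side'):
    snap(n,n+'15.png')
    for t in('jar_black','jar_red','coaster_black','coaster_red'):
        print(n,t,[(round(b['p'],2),ray(n,b['xy'],24 if 'jar' in t else 3)[:2].round()) for b in boxes_of(t,n)[:1]])
go(474,226,118,-87)
```

```text
[604.22917198 309.04830859 130.12841444] -87.07511724997283 85.43869651605065 59.65
scene jar_black [(0.87, array([476., 226.]))]
scene jar_red [(0.56, array([593., 297.]))]
scene coaster_black [(0.56, array([474., 390.]))]
scene coaster_red [(0.51, array([598., 291.]))]
side jar_black [(0.83, array([477., 231.]))]
side jar_red [(0.71, array([593., 309.]))]
side coaster_black [(0.97, array([486., 394.]))]
side coaster_red [(0.74, array([624., 324.]))]
go (474, 226, 118, -87) -> x 0.36 y 7.42 z 12.88 turn -0.1 (alt 359.9)
```

Call:
{"api": "jog_arm", "payload": {"plan": [{"jaw": -1,"x": 0,"y": 2.5,"z": 4.5,"turn": 0},{"jaw": -1,"x": 0,"y": 5,"z": 9,"turn": 0},{"jaw": -1,"x": 0,"y": 7.5,"z": 13.3,"turn": 0},{"jaw": -1,"x": 0,"y": 7.5,"z": 13.3,"turn": 0},{"jaw": -1,"x": 0,"y": 7.5,"z": 13.3,"turn": 0}]}}

```text
time: 60.65
tool_pos: [468.8, 224.5, 122.5]
orientation: [-0.707, -0.018, 0.707, -0.018]
wrist_force: [0.6, 0.2, 0.3]
opening: 85.3
```

Run:
```python
from h import *
o=get_obs();print(pose()[0],pose()[2]);go(474,226.5,-12,-87)
```

```text
[468.77960287 224.50441905 122.49456298] -87.09381630416392
go (474, 226.5, -12, -87) -> x 13.45 y -0.18 z -0.54 turn -0.1 (alt 359.9)
```

Call:
{"api": "jog_arm", "payload": {"plan": [{"jaw": -1,"x": 4,"y": -0.2,"z": -0.5,"turn": 0},{"jaw": -1,"x": 8,"y": -0.2,"z": -0.5,"turn": 0},{"jaw": -1,"x": 11,"y": -0.2,"z": -0.5,"turn": 0},{"jaw": -1,"x": 13,"y": -0.2,"z": -0.5,"turn": 0},{"jaw": -1,"x": 13.4,"y": -0.2,"z": -0.5,"turn": 0},{"jaw": -1,"x": 13.4,"y": -0.2,"z": -0.5,"turn": 0}]}}

```text
time: 61.25
tool_pos: [476.8, 228.3, -12.0]
orientation: [0.707, 0.018, -0.707, 0.018]
wrist_force: [-0.0, -0.2, 0.1]
opening: 85.4
```

Call:
{"api": "jog_arm", "payload": {"plan": [{"jaw": 1,"x": 0,"y": 0,"z": 0,"turn": 0},{"jaw": 1,"x": 0,"y": 0,"z": 0,"turn": 0},{"jaw": 1,"x": 0,"y": 0,"z": 0,"turn": 0},{"jaw": 1,"x": 0,"y": 0,"z": 0,"turn": 0},{"jaw": 1,"x": 0,"y": 0,"z": 0,"turn": 0},{"jaw": 1,"x": 0,"y": 0,"z": 0,"turn": 0},{"jaw": 1,"x": 0,"y": 0,"z": 0,"turn": 0},{"jaw": 1,"x": 0,"y": 0,"z": 0,"turn": 0},{"jaw": 1,"x": 0,"y": 0,"z": 0,"turn": 0}]}}

```text
time: 62.15
tool_pos: [476.1, 227.8, -10.0]
orientation: [0.708, 0.018, -0.706, 0.018]
wrist_force: [-0.4, -1.0, 5.6]
opening: 35.0
```

Call:
{"api": "jog_arm", "payload": {"plan": [{"jaw": 1,"x": -1,"y": 0,"z": 0,"turn": 0},{"jaw": 1,"x": -4,"y": 0,"z": 0,"turn": 0},{"jaw": 1,"x": -6,"y": 0,"z": 0,"turn": 0},{"jaw": 1,"x": -6,"y": 0,"z": 0,"turn": 0},{"jaw": 1,"x": -6,"y": 0,"z": 0,"turn": 0}]}}

```text
time: 62.65
tool_pos: [475.6, 227.7, 49.3]
orientation: [0.707, 0.018, -0.706, 0.018]
wrist_force: [-1.3, 0.3, -0.6]
opening: 35.2
```

Run:
```python
from h import *
o=get_obs();print(pose()[0],pose()[2],o['opening'],o['wrist_force'])
go(477,397,50,-87)
```

```text
[475.55055795 227.65780448  49.27401798] -87.06843105142754 35.17851742713277 [-1.32222605  0.30670504 -0.6083614 ]
go (477, 397, 50, -87) -> x -0.06 y -16.90 z -1.01 turn -0.1 (alt 359.9)
```

Call:
{"api": "jog_arm", "payload": {"plan": [{"jaw": 1,"x": 0,"y": -4,"z": -0.3,"turn": 0},{"jaw": 1,"x": 0,"y": -8,"z": -0.6,"turn": 0},{"jaw": 1,"x": 0,"y": -12,"z": -1,"turn": 0},{"jaw": 1,"x": 0,"y": -16.9,"z": -1,"turn": 0},{"jaw": 1,"x": 0,"y": -16.9,"z": -1,"turn": 0},{"jaw": 1,"x": 0,"y": -16.9,"z": -1,"turn": 0},{"jaw": 1,"x": 3,"y": -16.9,"z": -1,"turn": 0},{"jaw": 1,"x": 5,"y": -16.9,"z": -1,"turn": 0},{"jaw": 1,"x": 5.5,"y": -16.9,"z": -1,"turn": 0},{"jaw": 1,"x": 5.5,"y": -16.9,"z": -1,"turn": 0},{"jaw": 1,"x": 5.5,"y": -16.9,"z": -1,"turn": 0}]}}

```text
time: 63.75
tool_pos: [476.1, 395.0, -6.8]
orientation: [-0.706, -0.017, 0.707, -0.018]
wrist_force: [-0.5, -0.5, -0.3]
opening: 34.5
```

Run:
```python
from h import *
o=get_obs();print(pose()[0],o['opening'],o['wrist_force'])
```

```text
[476.13567334 394.96443097  -6.77146121] 34.4974379394108 [-0.46383772 -0.49576702 -0.33699963]
```

Call:
{"api": "jog_arm", "payload": {"plan": [{"jaw": -1,"x": 0,"y": 0,"z": 0,"turn": 0},{"jaw": -1,"x": 0,"y": 0,"z": 0,"turn": 0},{"jaw": -1,"x": 0,"y": 0,"z": 0,"turn": 0},{"jaw": -1,"x": 0,"y": 0,"z": 0,"turn": 0},{"jaw": -1,"x": 0,"y": 0,"z": 0,"turn": 0},{"jaw": -1,"x": 0,"y": 0,"z": 0,"turn": 0},{"jaw": -1,"x": -4,"y": 0,"z": 0,"turn": 0},{"jaw": -1,"x": -9,"y": 0,"z": 0,"turn": 0},{"jaw": -1,"x": -14,"y": 0,"z": 0,"turn": 0},{"jaw": -1,"x": -18,"y": 0,"z": 0,"turn": 0},{"jaw": -1,"x": -18,"y": -10,"z": 0,"turn": 0},{"jaw": -1,"x": -18,"y": -10,"z": 0,"turn": 0}]}}

```text
time: 64.95
tool_pos: [473.0, 497.6, 177.1]
orientation: [0.708, 0.018, -0.705, 0.016]
wrist_force: [1.4, -0.2, -0.5]
opening: 85.5
```

Run:
```python
from h import *
o=get_obs();print(pose()[0],o['opening'],o['time'])
F={}
for n in('scene','side'):
    F[n]=snap(n,n+'16.png')
    for t in('jar_black','jar_red','coaster_black','coaster_red','pen_blue','pen_green','pen_orange','loupe','tape_roll'):
        print(n,t,[(round(b['p'],2),ray(n,b['xy'],24 if 'jar' in t else 38 if 'pen' in t else 3 if 'coa' in t else 12)[:2].round()) for b in boxes_of(t,n)[:1]])
a=F['scene'][130:300,120:410,::-1];b=F['side'][110:300,180:350,::-1]
a=cv2.resize(a,(480,281));b=cv2.resize(b,(251,281))
cv2.imwrite('pics/w16b.png',np.hstack([a,b]))
```

```text
[473.02123205 497.57800031 177.1202323 ] 85.46596264222055 64.95
scene jar_black [(0.81, array([476., 395.]))]
scene jar_red [(0.52, array([588., 300.]))]
scene coaster_black [(0.73, array([470., 371.]))]
scene coaster_red [(0.64, array([611., 296.]))]
scene pen_blue [(0.79, array([593.,  57.]))]
scene pen_green [(0.78, array([602.,   1.]))]
scene pen_orange [(0.61, array([587., -45.]))]
scene loupe [(0.77, array([736., 312.]))]
scene tape_roll [(0.57, array([675., 428.]))]
side jar_black [(0.7, array([480., 397.]))]
side jar_red [(0.6, array([598., 302.]))]
side coaster_black [(0.54, array([486., 412.]))]
side coaster_red [(0.57, array([619., 321.]))]
side pen_blue [(0.8, array([600.,  37.]))]
side pen_green [(0.84, array([607., -11.]))]
side pen_orange [(0.62, array([584., -53.]))]
side loupe [(0.62, array([730., 317.]))]
side tape_roll [(0.9, array([683., 464.]))]
```

View pics/w16b.png

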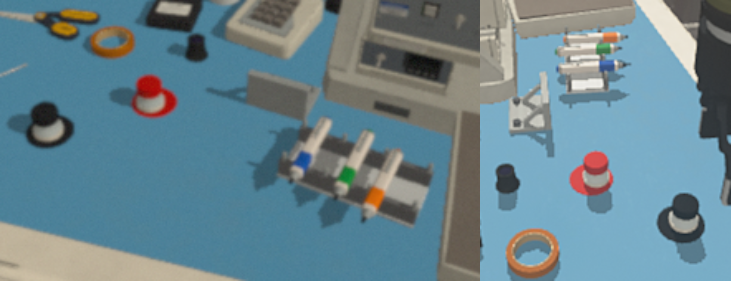

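Jars are swapped and upright, but the red one looks off-centre on its coaster, toward the robot. I'll measure both jars and orange more exactly.

Run:
```python
from h import *
from scipy.optimize import minimize
def mask(im,k):
    f=im.astype(int)
    if k=='red': return ((f[:,:,0]>110)&(f[:,:,1]<80)&(f[:,:,2]<80))
    if k=='white': return ((f.min(2)>110)&(f.max(2)-f.min(2)<40))
    return f.max(2)<65
def cyl(n,c,r,z0,z1,shape):
    m=np.zeros(shape[:2],np.uint8);t=np.linspace(0,6.283,40)
    P=np.array([proj(n,[c[0]+r*np.cos(a),c[1]+r*np.sin(a),z]) for a in t for z in(z0,z1)],np.float32)
    cv2.fillConvexPoly(m,cv2.convexHull(P).round(2).__mul__(16).astype(np.int32),1,shift=4);return m>0
for n in('scene','side'):
    im=cv2.imread('pics/%s16.png'%n)[:,:,::-1]
    for k,col,c0 in(('red','red',(600,307)),('black','black',(477,397))):
        u=proj(n,[*c0,15]).astype(int);w=np.zeros(im.shape[:2],bool);w[u[1]-28:u[1]+28,u[0]-28:u[0]+28]=1
        M=mask(im,col)&w;Wh=mask(im,'white')&w
        def cost(p):
            co=cyl(n,p[:2],34,0,3,im.shape);ja=cyl(n,p[2:],20,3,45,im.shape)
            lab=co|ja
            return np.sum((M|Wh)!=lab)+np.sum(Wh&~ja)*2
        best=None
        s=[*c0,*c0];step=8
        while step>=1:
            imp=True
            while imp:
                imp=False
                for i in range(4):
                    for d in(-step,step):
                        t=list(s);t[i]+=d
                        if cost(t)<cost(s): s=t;imp=True
            step/=2
        print(n,k,'coaster',s[:2],'jar',s[2:],'diff',np.subtract(s[2:],s[:2]),'cost',cost(s),M.sum(),Wh.sum())
    k=np.zeros(im.shape[:2],np.uint8);u=proj(n,[562,-42,38]);cv2.circle(k,(int(u[0]),int(u[1])),20,1,-1)
    m=cv2.inRange(cv2.cvtColor(np.ascontiguousarray(im),cv2.COLOR_RGB2HSV),(5,150,60),(20,255,255))*k
    ys,xs=np.nonzero(m);print('orange grip',n,len(xs),ray(n,(xs.mean(),ys.mean()),38)[:2].round(1))
```

```text
Traceback (most recent call last):
  File "h.py", line 16, in proj
    c=get_calibration(n);K=np.array(c['K'])
ValueError: time passes only in moves, steps and waits
```

```bash
sed -i 's/^from scipy.spatial/import functools\nget_calibration=functools.lru_cache(get_calibration)\nfrom scipy.spatial/' h.py
python3 - <<'E'
from h import *
def mask(im,k):
    f=im.astype(int)
    if k=='red': return ((f[:,:,0]>110)&(f[:,:,1]<80)&(f[:,:,2]<80))
    if k=='white': return ((f.min(2)>110)&(f.max(2)-f.min(2)<40))
    return f.max(2)<65
def cyl(n,c,r,z0,z1,shape):
    m=np.zeros(shape[:2],np.uint8)
    P=np.array([proj(n,[c[0]+r*np.cos(a),c[1]+r*np.sin(a),z]) for a in np.linspace(0,6.283,24) for z in(z0,z1)],np.float32)
    cv2.fillConvexPoly(m,(cv2.convexHull(P)*16).astype(np.int32),1,shift=4);return m>0
for n in('scene','side'):
    im=cv2.imread('pics/%s16.png'%n)[:,:,::-1]
    for col,c0 in(('red',(600,307)),('black',(477,397))):
        u=proj(n,[*c0,15]).astype(int);w=np.zeros(im.shape[:2],bool);w[u[1]-28:u[1]+28,u[0]-28:u[0]+28]=1
        M=mask(im,col)&w;Wh=mask(im,'white')&w
        def cost(p):
            ja=cyl(n,p[2:],20,3,45,im.shape)
            return np.sum((M|Wh)!=(cyl(n,p[:2],34,0,3,im.shape)|ja))+2*np.sum(Wh&~ja)
        s=[*c0,*c0];step=8;f=cost(s)
        while step>=1:
            imp=False
            for i in range(4):
                for d in(-step,step):
                    t=list(s);t[i]+=d;g=cost(t)
                    if g<f: s,f,imp=t,g,True
            if not imp: step/=2
        print(n,col,'coaster',s[:2],'jar',s[2:],'diff',np.subtract(s[2:],s[:2]),'cost',f,M.sum(),Wh.sum())
    k=np.zeros(im.shape[:2],np.uint8);u=proj(n,[562,-42,38]);cv2.circle(k,(int(u[0]),int(u[1])),20,1,-1)
    m=cv2.inRange(cv2.cvtColor(np.ascontiguousarray(im),cv2.COLOR_RGB2HSV),(5,150,60),(20,255,255))*k
    ys,xs=np.nonzero(m);print('orange grip',n,len(xs),ray(n,(xs.mean(),ys.mean()),38)[:2].round(1))
E
```

```text
scene red coaster [609.0, 311.0] jar [590.0, 301.0] diff [-19. -10.] cost 184 335 105
scene black coaster [482.0, 402.0] jar [470.0, 389] diff [-12. -13.] cost 156 334 125
orange grip scene 99 [563.8 -42. ]
side red coaster [602.0, 302.0] jar [596.0, 315] diff [-6. 13.] cost 332 238 169
side black coaster [476.0, 391.0] jar [478.0, 410.0] diff [ 2. 19.] cost 363 272 174
orange grip side 41 [558.5 -42.1]
```

The fit carries a bias, but compared with the black jar it shows red sitting about 8 mm toward the robot. That is inside the 16 mm limit with a thin margin, so I'll re-centre it. Orange is unchanged.

Call:
{"api": "jog_arm", "payload": {"plan": [{"jaw": -1,"x": 0,"y": 4,"z": -2.2,"turn": 0},{"jaw": -1,"x": 2,"y": 8,"z": -4.4,"turn": 0},{"jaw": -1,"x": 4,"y": 12,"z": -6.6,"turn": 0},{"jaw": -1,"x": 5,"y": 16,"z": -8.8,"turn": 0},{"jaw": -1,"x": 5,"y": 19.8,"z": -11.1,"turn": 0},{"jaw": -1,"x": 5,"y": 19.8,"z": -11.1,"turn": 0},{"jaw": -1,"x": 5,"y": 19.8,"z": -11.1,"turn": 0},{"jaw": -1,"x": 5,"y": 19.8,"z": -11.1,"turn": 0}]}}

```text
time: 66.75
tool_pos: [592.1, 305.3, 123.7]
orientation: [-0.707, -0.018, 0.707, -0.018]
wrist_force: [-0.3, 0.5, 0.4]
opening: 85.7
```

Run:
```python
from h import *
o=get_obs();print(pose()[0],pose()[2]);go(594,306,-7,-87)
```

```text
[592.10985571 305.33167445 123.69132935] -87.05308386721096
go (594, 306, -7, -87) -> x 13.07 y -0.05 z -0.20 turn -0.1 (alt 359.9)
```

Call:
{"api": "jog_arm", "payload": {"plan": [{"jaw": -1,"x": 4,"y": -0.1,"z": -0.2,"turn": 0},{"jaw": -1,"x": 8,"y": -0.1,"z": -0.2,"turn": 0},{"jaw": -1,"x": 11,"y": -0.1,"z": -0.2,"turn": 0},{"jaw": -1,"x": 12.7,"y": -0.1,"z": -0.2,"turn": 0},{"jaw": -1,"x": 13,"y": -0.1,"z": -0.2,"turn": 0},{"jaw": -1,"x": 13,"y": -0.1,"z": -0.2,"turn": 0}]}}

```text
time: 67.35
tool_pos: [593.6, 307.0, -6.6]
orientation: [-0.707, -0.019, 0.707, -0.019]
wrist_force: [0.2, 0.4, 0.3]
opening: 85.3
```

Call:
{"api": "jog_arm", "payload": {"plan": [{"jaw": 1,"x": 0,"y": 0,"z": 0,"turn": 0},{"jaw": 1,"x": 0,"y": 0,"z": 0,"turn": 0},{"jaw": 1,"x": 0,"y": 0,"z": 0,"turn": 0},{"jaw": 1,"x": 0,"y": 0,"z": 0,"turn": 0},{"jaw": 1,"x": 0,"y": 0,"z": 0,"turn": 0},{"jaw": 1,"x": 0,"y": 0,"z": 0,"turn": 0},{"jaw": 1,"x": 0,"y": 0,"z": 0,"turn": 0},{"jaw": 1,"x": 0,"y": 0,"z": 0,"turn": 0},{"jaw": 1,"x": -0.8,"y": 0,"z": 0,"turn": 0},{"jaw": 1,"x": -0.8,"y": 0,"z": 0,"turn": 0}]}}

```text
time: 68.35
tool_pos: [595.1, 305.9, 2.7]
orientation: [0.707, 0.018, -0.706, 0.018]
wrist_force: [-0.0, 0.4, -1.8]
opening: 35.0
```

Run:
```python
from h import *
o=get_obs();print(pose()[0],pose()[2],o['opening'],o['wrist_force'])
go(602,307.5,-6,-87)
```

```text
[595.12151378 305.90808679   2.71996092] -87.07815079258847 34.97309539106375 [-0.02344126  0.39665811 -1.82678567]
go (602, 307.5, -6, -87) -> x 0.87 y -0.12 z -0.69 turn -0.1 (alt 359.9)
```

Call:
{"api": "jog_arm", "payload": {"plan": [{"jaw": 1,"x": 0,"y": -0.1,"z": -0.4,"turn": 0},{"jaw": 1,"x": 0,"y": -0.1,"z": -0.7,"turn": 0},{"jaw": 1,"x": 0.4,"y": -0.1,"z": -0.7,"turn": 0},{"jaw": 1,"x": 0.8,"y": -0.1,"z": -0.7,"turn": 0},{"jaw": 1,"x": 0.8,"y": -0.1,"z": -0.7,"turn": 0},{"jaw": 1,"x": 0.8,"y": -0.1,"z": -0.7,"turn": 0}]}}

```text
time: 68.95
tool_pos: [602.0, 307.2, -4.9]
orientation: [0.707, 0.018, -0.706, 0.018]
wrist_force: [-1.9, -1.3, 10.5]
opening: 34.5
```

Call:
{"api": "jog_arm", "payload": {"plan": [{"jaw": -1,"x": 0,"y": 0,"z": 0,"turn": 0},{"jaw": -1,"x": 0,"y": 0,"z": 0,"turn": 0},{"jaw": -1,"x": 0,"y": 0,"z": 0,"turn": 0},{"jaw": -1,"x": 0,"y": 0,"z": 0,"turn": 0},{"jaw": -1,"x": 0,"y": 0,"z": 0,"turn": 0},{"jaw": -1,"x": 0,"y": 0,"z": 0,"turn": 0},{"jaw": -1,"x": -4,"y": 0,"z": 0,"turn": 0},{"jaw": -1,"x": -9,"y": 0,"z": 0,"turn": 0},{"jaw": -1,"x": -14,"y": 0,"z": 0,"turn": 0},{"jaw": -1,"x": -18,"y": 0,"z": 5,"turn": 0},{"jaw": -1,"x": -18,"y": 0,"z": 10,"turn": 0},{"jaw": -1,"x": -18,"y": 0,"z": 12,"turn": 0}]}}

```text
time: 70.15
tool_pos: [479.5, 301.0, 175.7]
orientation: [0.708, 0.019, -0.706, 0.018]
wrist_force: [0.2, -0.2, -0.2]
opening: 85.2
```

Run:
```python
from h import *
o=get_obs();print(pose()[0],o['opening'],o['time'],o['wrist_force'])
F={}
for n in('scene','side'):
    F[n]=snap(n,n+'17.png')
    for t in('jar_black','jar_red'): print(n,t,[(round(b['p'],2),ray(n,b['xy'],24)[:2].round()) for b in boxes_of(t,n)[:1]])
a=F['scene'][155:260,130:290,::-1];b=F['side'][200:300,230:360,::-1]
c=F['scene'][190:290,290:410,::-1]
f=lambda i:cv2.resize(i,None,fx=270/i.shape[0],fy=270/i.shape[0],interpolation=2)
cv2.imwrite('pics/w17b.png',np.hstack([f(a),f(b)]))
```

```text
[479.5291093  301.00944835 175.73331405] 85.2176517465129 70.15 [ 0.17607975 -0.22167992 -0.19528809]
scene jar_black [(0.69, array([474., 396.]))]
scene jar_red [(0.69, array([600., 300.]))]
side jar_black [(0.68, array([481., 402.]))]
side jar_red [(0.56, array([607., 303.]))]
```

Red now reads (600–607, 300–303) against its coaster at (600,307). One last numeric check of the pens, then I hand in.

Run:
```python
from h import *
get_image('scene')
for c in('blue','green','orange'): print(c,[(round(b['p'],2),ray('scene',b['xy'],38)[:2].round()) for b in boxes_of('pen_'+c,'scene')[:1]])
print(sign_off())
```

```text
blue [(0.87, array([590.,  56.]))]
green [(0.8, array([600.,   5.]))]
orange []
the job is handed in; nothing more can be done
None
```

The job is handed in, but no verdict came back, so success isn't confirmed.

**Pens:** I pressed all three buttons in against the stop block, each stalling at 16–19 N (about 5 N is needed). All three nibs showed in the side pictures. Each pen lies across both rails in its own place.

**Orange pen:** It was knocked after I placed it, ending about 8–14 mm from midway (the limit is 22 mm). I tried twice to nudge it back and both tries missed, so I left it there. The network didn't find orange in the very last check. Its coloured grip had not moved in both cameras in the check before that, and I didn't work near the rest after that.

**Jars:** They are swapped, and stood upright in the last picture I could view. I re-centred the red jar once after that:

| Jar | Last measured position (mm) | Coaster centre (mm) |
|---|---|---|
| Red | about (603, 302) | (600, 307) |
| Black | about (477, 399) | (477, 397) |

The picture limit was reached, so I checked the red jar's final position by numbers only. My fit of jar and coaster outlines was biased by the jar's shape, so I used it only to compare the two jars.

**Loupe and tape roll:** I never went near them, but I ran no precise check; the network positions varied by up to 4 cm between readings.

**Fingertips:** They sit about 22 mm behind the stated TCP, which made my first grasps on the orange pen close on air. I used lower grasp heights from then on.

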